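# Pack stripped parts into the transit carrier

## Robot

A 6-joint arm with a two-finger parallel gripper is mounted at the origin on the work surface. World frame = base frame: x ahead of the robot, y to its left, z up, the work surface at z = 0. Lengths are in m, angles in degrees, forces in N, time in s.
With the tool pointing down it reaches from about 0.35 to 0.875 m from the base axis. Payload 15.5 kg.
Tool frame: the origin (TCP) lies at the centre of the arm's flange, where the gripper is bolted on; the fingertips stand 173 mm ahead of it and the grasp point (between the pads) lies 155 mm ahead of it (env.tips_ahead is the z of the fingertips in the tool frame, in m); z points along the fingers, y is the line along which they close (so a half turn about z gives the same grasp; the last joint's range is limited). The gripper opens to 85 mm and grips with 20 to 120 N. Pads are 22 mm wide; open, the fingers measure 114 mm over their backs; the gripper's body (76 mm by 85 mm) begins 54 mm behind the grasp point. The pads swing forward as they close: fully open they stand 13 mm farther back than shut.
Start: joints at [-72.221, 28.281, 77.091, -0, 74.628, -5.472], TCP at [0.247, -0.574, 0.405] pointing down, gripper open.
Joint ranges: [-166.48, 166.48], [-47.26, 123.95], [12.59, 153.08], [-70.14, 250.14], [6.76, 159.57], [-176.63, 176.63]. Speed limits (degrees/s): [108.29, 108.29, 147.25, 172.46, 172.46, 172.46].

## Interface

Orientations are given as [roll, pitch, yaw] about the fixed x, y, z axes, in that order (R = Rz(yaw) Ry(pitch) Rx(roll)).
In Python, from plant import env gives the robot as it stands. The module is installed in compiled form; this text tells all that it offers.
- The arm moves only by the tool arm_command, never from a script. Its argument "commands" is a list of rows, each a list of 7 numbers: the shift along the tool's x, y, z each as a share of 100 mm, from -1 to 1, then the turn, a rotation vector about the tool's x, y, z each as a share of 90 degrees, from -1 to 1, then the gripper command: -1 is fully open, 1 is shut, values between are in proportion. A call has 1 to 5 rows; each row shifts and turns the commanded pose from where the row before left it, along the tool's axes as they then stand; what a row does not reach is not made up. A row lasts 1/8 s, in which the tool goes at most 62.5 mm and 10.7 degrees, less where a joint would pass 70% of its speed; a pose out of reach is approached as far as the arm can. A call with a number of a shift or a turn outside -1 to 1 is refused whole. A call with a gripper value outside its range is refused whole. The fingers move at their own pace and stop on an object; "force" is the grip in N (left out, the last holds). Time passes only in rows, so rows that do not move let the fingers close. It gives the time, the measured TCP pose, the force, the opening and the grip force at its end, in the units of the state.
- env.read_state(): the state, without advancing time (a new reading comes with each control period).
- env.camera(name): name is "side" or "top"; returns the picture (480x640x3 uint8, red, green, blue); there is no depth.
- env.calibration(name): a dict with "vfov" (degrees; the focal length in pixels is half the picture's height over the tangent of half this angle, whatever the lens; pixels are square), "cx", "cy" (the principal point, pixels), "xyz" and "orientation" of the camera in the world. Camera axes: x right, y down, z forward; pixel columns grow to the right and rows downward; lengths in m; the calibration is good to about 2 mm. A picture is of the moment at which its call begins. calibration takes no time and is no camera call.
- env.sign_off(): hands the job in; it is judged then, once.
Trained networks look in the newest picture that a camera, given by its name, has taken for a name from the list of things; names that differ only in an ending like _2 or _b are one class to them, and where a whole thing is asked for, a point or a joint stands for the part that bears it (a point fixed in the world has none). Each returns a list of dicts, best first, with "p" (0 to 1); they miss things now and then, are a little off and sometimes report something else, mostly with a low value. They report only what shows in the picture. A call takes as long as a camera call.
- env.look_for(query, camera): "bbox" ([left, top, right, bottom] in pixels, round what is visible of it).
The state is a dict: "time": time; "qpos": joint angles; "joint_velocities": joint speeds; "joint_torque": joint torques, N m; "tcp_pos": TCP position; "tool_rot": TCP orientation; "force": force on the tool from outside, world axes, zero at the start; "ft_torque": the same for the moment, N m; "gripper_width": opening from 0.0 (shut) to 1.0 (fully open); "finger_force": force on a finger pad.
Only numpy, scipy, OpenCV 4.12 (cv2) and the standard library are available. Lean on these libraries where they do the work, as an engineer would, in place of code of your own. Each camera call takes 0.05 s, during which the arm holds its last target. There are 200 camera calls.

## Task

Undo the carrier's wing nut anticlockwise to its stop (a little over half a turn, in short arcs because the blocks around it are in the way), only then swing the hold-down bar fully clear of the bays, and put every loose heat sink into the bay beside the nut and every loose capacitor can into the bay beside the bar's pivot, down on the bay floor. Then swing the bar back home over them and turn the nut down fully tight again. Leave the glass, the screwdriver and the fan where they are.

Things in the scene. Friction and masses are not known exactly. Their poses are not given: they have to be found in the camera images.
- carrier: Aluminium transit carrier fixed on the bench, 156 (its x) by 337 mm (its y). Origin: on the bench surface midway between its two open bays, z up. Bays side by side along y, each 120 (x) by 81 mm (y) inside, floor 4 mm and rims 30 mm above the bench, 8 mm wall between. Bar pivot axis at x 0, y +105 mm; wing nut axis at x 0, y -150 mm.
- bay_nut (a point): Centre of the floor of the bay beside the wing nut: carrier x 0, y -44.5 mm, 4 mm above the bench. Bay: x -60 to 60, y -85 to -4 mm.
- bay_pivot (a point): Centre of the floor of the bay beside the bar's pivot: carrier x 0, y +44.5 mm, 4 mm above the bench. Bay: x -60 to 60, y 4 to 85 mm.
- guard (a point): Point on the nut's axis 74 mm above the bench, level with the top of the obstacles around the nut: two black choke blocks at carrier x beyond +-40 mm (to +-76), y -206 to -166 mm, and a wall at y -202 mm. So a wing can be gripped only where it points to the bays (carrier +y) or up to about 1.1 rad either side of that.
- pivot (a point): Top of the bar's pivot, on its upright axis, 58 mm above the bench.
- bar (a joint): Angle of the hold-down bar about its pivot, rad. 0 = closed (stop): along carrier -y over the middle of both bays to the nut. Grows anticlockwise seen from above, free end swinging to carrier +x; stop at 1.5; clear of the bays from 1.2. Stays where left, friction 0.1 N m. With the nut down it moves only about 0.03; free once the nut is past about 2.4.
- bar_end (a point): Free end of the flat steel bar, on its top, 251 mm from the pivot, 50 mm above the bench. The bar is 28 mm wide, underside 44 mm up; a ridge here rises to 53.5 mm and is caught by the nut's collar while the nut is down. The bar must be home (below about 0.03 rad) for the nut to go down again.
- bar_knob (a point): Upright round knob on the bar, 110 mm from the pivot, by which it is swung: 14 mm thick with a 16 mm black top, rising from 50 to 80 mm above the bench. This point is on its axis 66 mm above the bench.
- nut (a joint): Turn of the wing nut, rad. 0 = fully tight (stop), grows anticlockwise seen from above as it is undone, stop at 3.4. It rises 1.27 mm per rad. Friction 0.12 N m; stays where left.
- nut_mid (a point): Brass wing nut with four flat wings in a cross, each 8 mm thick, 22 mm high, reaching 34 mm from the axis. Point on the axis, half-way up the wings: 67 mm above the bench when tight (wings then 56 to 78 mm). Its x and y axes lie along the wings; with joint nut at 0 they lie along carrier x and y. Best pinched on one wing, across its thickness, 24 mm from the axis.
- sink0_mid (a point): Finned black-anodised heat sink, loose on the bench, 32 (x) by 24 (y) by 36 mm (z, upright). This point is its centre. Absent in some starts.
- can0_mid (a point): Capacitor can, a black cylinder with an aluminium top, loose on the bench standing upright, 28 mm across (axis z), 36 mm high. This point is its centre. Absent in some starts.
- sink1_mid (a point): Finned black-anodised heat sink, loose on the bench, 32 (x) by 24 (y) by 36 mm (z, upright). This point is its centre. Absent in some starts.
- can1_mid (a point): Capacitor can, a black cylinder with an aluminium top, loose on the bench standing upright, 28 mm across (axis z), 36 mm high. This point is its centre. Absent in some starts.
- sink2_mid (a point): Finned black-anodised heat sink, loose on the bench, 32 (x) by 24 (y) by 36 mm (z, upright). This point is its centre. Absent in some starts.
- can2_mid (a point): Capacitor can, a black cylinder with an aluminium top, loose on the bench standing upright, 28 mm across (axis z), 36 mm high. This point is its centre. Absent in some starts.
- glass: Bystander: empty tea glass, 66 mm across, 85 mm high. Origin under its centre.
- screwdriver: Bystander: screwdriver lying on the bench, 190 mm long.
- fan: Bystander: black square cooling fan, 60 by 60 by 25 mm high. Origin under its centre.

How it is judged (in metres and radians):
On the way, in this order (a step that is already met when the one before it is completed fails the run):
1. the wing nut is undone (past 2.8 rad) (value of joint nut above 2.8 rad), for 0.2 s.
2. the bar is swung clear of the bays (past 1.2 rad) (value of joint bar above 1.2 rad), for 0.2 s.
3. every heat sink is in the nut bay and every can in the pivot bay (x of sink0_mid in the frame of carrier between -0.06 and 0.06 m and y of sink0_mid in the frame of carrier between -0.085 and -0.004 m and z of each of sink0_mid, sink1_mid, sink2_mid, can0_mid, can1_mid, can2_mid in the frame of carrier below 0.03 m and x of sink1_mid in the frame of carrier between -0.06 and 0.06 m and y of sink1_mid in the frame of carrier between -0.085 and -0.004 m and x of sink2_mid in the frame of carrier between -0.06 and 0.06 m and y of sink2_mid in the frame of carrier between -0.085 and -0.004 m and x of can0_mid in the frame of carrier between -0.06 and 0.06 m and y of can0_mid in the frame of carrier between 0.004 and 0.085 m and x of can1_mid in the frame of carrier between -0.06 and 0.06 m and y of can1_mid in the frame of carrier between 0.004 and 0.085 m and x of can2_mid in the frame of carrier between -0.06 and 0.06 m and y of can2_mid in the frame of carrier between 0.004 and 0.085 m), for 0.2 s.
4. the bar is home (below 0.04 rad) (value of joint bar below 0.04 rad), for 0.2 s.
5. the wing nut is tight (below 0.25 rad) (value of joint nut below 0.25 rad), for 0.2 s.
At the end, for the whole second after the job is handed in: The bar is home (below 0.04 rad), the nut tight (below 0.25 rad), and every heat sink's centre lies within the nut bay and every can's within the pivot bay, less than 30 mm above the bench (all of step 3 and value of joint bar below 0.04 rad and value of joint nut below 0.25 rad); the robot touches nothing.
It fails at once if the glass is moved more than 3 cm (distance of glass from where it was at the start of the episode above 0.03 m).
It fails at once if the screwdriver is moved more than 3 cm (distance of screwdriver from where it was at the start of the episode above 0.03 m).
It fails at once if the fan is moved more than 3 cm (distance of fan from where it was at the start of the episode above 0.03 m).
It fails at once if the bar is forced open while the nut is still down (value of joint bar above 0.1 rad and value of joint nut below 1.5 rad).
Of sink0, sink1, sink2, can0, can1, can2 only 3 to 5 are there at a start; the rules pass over those that are not, and their reading is None.
At some moment in a run one of sink0, sink1, sink2, can0, can1, can2 may be knocked a few centimetres aside while the robot is not near it.
Once in a run the grip may slacken for a moment while it holds something.
It also fails if it takes over 210 s, if anything falls off the work surface, if the arm or the gripper's body presses on something with over 40 N, if the wrist force passes 120 N, or if a joint passes its speed limit or range.

## Working session

There is one attempt and no reset: what is moved stays moved. The work goes in short steps, Python scripts to look and compute and a tool call to move; the robot and the scene stay as the last step left them, time stands still between calls to the robot, and variables do not carry over. Pictures are saved under pics/ and viewed, at most 14 in all, crops included, and the job is handed in when it is done.

Besides the shell and the picture viewer there is one more tool, called after "Emit:" as name(argument=value, ...), one argument or row to a line, values as JSON. arm_command: Moves the arm, as the interface text tells. Its arguments: {"type":"object","properties":{"commands":{"type":"array"},"force":{"type":"number"}},"required":["commands"]}

```bash
mkdir -p pics; cat > h.py <<'E'
import numpy as np,cv2
from scipy.spatial.transform import Rotation as R
from plant import env
def cal(n):
    c=env.calibration(n); f=240/np.tan(np.radians(c['vfov']/2))
    o=c['orientation']
    return c,f,R.from_euler('xyz',o,degrees=True).as_matrix(),np.array(c['xyz'])
def ray(n,u,v,z):
    c,f,M,p=cal(n); d=M@np.array([(u-c['cx'])/f,(v-c['cy'])/f,1]); return p+d*(z-p[2])/d[2]
def proj(n,P):
    c,f,M,p=cal(n); q=M.T@(np.array(P)-p); return np.array([c['cx']+f*q[0]/q[2],c['cy']+f*q[1]/q[2]])
def save(n,name,crop=None,s=1):
    im=env.camera(n)[:,:,::-1]
    if crop: a,b,c,d=crop; im=im[b:d,a:c]
    if s!=1: im=cv2.resize(im,None,fx=s,fy=s,interpolation=cv2.INTER_CUBIC)
    cv2.imwrite('pics/'+name+'.png',im)
E
python3 - <<'E'
from h import *
print(env.calibration('top'),env.calibration('side'))
print(env.read_state())
save('top','t0');save('side','s0')
E
```

```text
{'vfov': 54.05519943382756, 'cx': 322.1323123943451, 'cy': 241.66247303028473, 'xyz': array([0.44229112, 0.04507484, 1.03116238]), 'orientation': array([-173.06685745,    2.03853861,  -91.2331366 ])} {'vfov': 48.353701058061155, 'cx': 318.6331182817051, 'cy': 239.95093620213268, 'xyz': array([0.21204632, 0.7945043 , 0.74450889]), 'orientation': array([-129.6808151 ,   -0.6122073 , -153.56538409])}
{'time': 0.0, 'qpos': array([-7.22220007e+01,  2.83155125e+01,  7.71296210e+01,  8.31856842e-04,
        7.46281929e+01, -5.47188798e+00]), 'joint_velocities': array([-0.0464892 ,  0.05370652,  0.05809616,  0.01552916,  0.03234732,
       -0.0557117 ]), 'joint_torque': array([-2.06209574e-03, -8.82157445e+01, -3.83872604e+01, -2.49715422e-04,
        1.00203103e-02, -3.98157420e-05]), 'tcp_pos': array([ 0.24666809, -0.57408964,  0.40407857]), 'tool_rot': array([-1.79927084e+02, -7.79038227e-03,  2.32496613e+01]), 'force': array([-0.23583919, -0.25026114, -0.23976331]), 'ft_torque': array([-0.00059229,  0.01194649,  0.00332766]), 'finger_force': 0.0, 'gripper_width': 1.001864889734904}
```

View pics/t0.png

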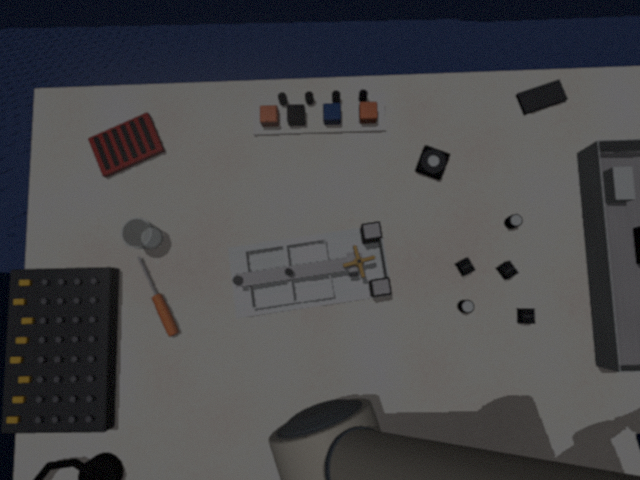

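View pics/s0.png

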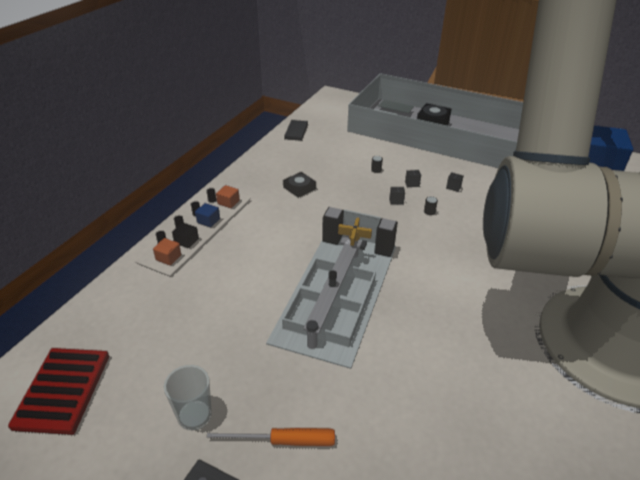

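The top picture shows the carrier with nut at about (358,262) and pivot at (238,280), three sinks near (466,267), (507,270), (526,316), and two cans near (514,221), (466,307). The glass, screwdriver and fan are well away. The side view agrees.

```bash
python3 - <<'E'
from h import *
im=env.camera('top')[:,:,::-1]
a=cv2.resize(im[215:325,222:402],None,fx=4,fy=4,interpolation=cv2.INTER_CUBIC)
cv2.imwrite('pics/c1.png',cv2.convertScaleAbs(a,alpha=1.4))
a=cv2.resize(im[205:330,440:550],None,fx=4,fy=4,interpolation=cv2.INTER_CUBIC)
cv2.imwrite('pics/c2.png',cv2.convertScaleAbs(a,alpha=1.8))
for q in ['carrier','nut','bar_knob','pivot','sink0_mid','can0_mid','fan','glass','screwdriver']:
    for c in ['top']:
        for d in env.look_for(q,c)[:5]: print(q,c,np.round(d['bbox'],1),round(d['p'],2))
E
```

```text
carrier top [229.7 221.5 391.5 318.3] 0.7
carrier top [498.4 262.1 517.8 279.2] 0.44
nut top [342.6 246.2 377.4 275.5] 0.68
nut top [227.2 220.8 388.1 316.4] 0.6
bar_knob top [234.2 253.  365.3 286.7] 0.8
pivot top [228.5 219.4 390.9 316.2] 0.88
sink0_mid top [498.1 261.5 519.  281.5] 0.52
can0_mid top [458.2 300.6 475.1 314.2] 0.71
can0_mid top [498.1 260.4 520.3 279.4] 0.19
fan top [417.  142.  446.8 179.5] 0.58
glass top [122.7 215.1 165.2 248.4] 0.58
glass top [226.9 225.5 386.4 320.1] 0.37
screwdriver top [138.5 256.6 179.6 335.2] 0.96
```

View pics/c1.png

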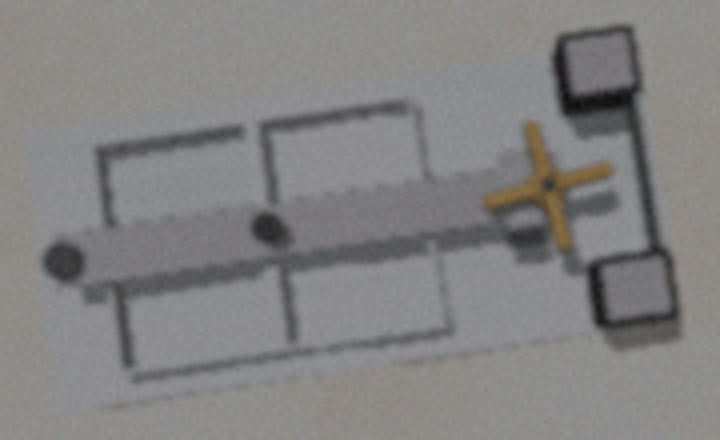

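View pics/c2.png

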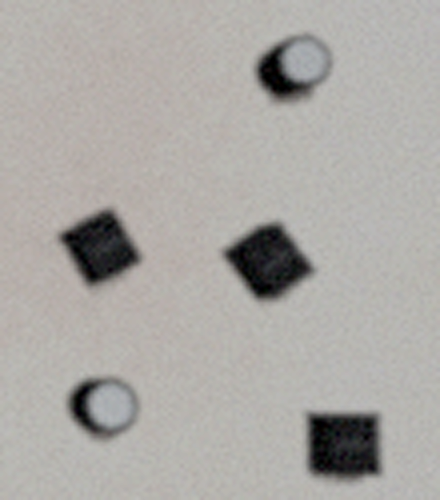

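```bash
cat > fit.py <<'E'
from h import *
from scipy.optimize import least_squares, minimize
def carrier(pts):  # list of (u,v,cx,cy,z)
    W=np.array([ray('top',u,v,z)[:2] for u,v,_,_,z in pts]); C=np.array([[a,b] for _,_,a,b,_ in pts])
    def f(p): c,s=np.cos(p[2]),np.sin(p[2]); return (C@np.array([[c,s],[-s,c]])+p[:2]-W).ravel()
    r=least_squares(f,[.45,.1,0]); return r.x,r.fun.reshape(-1,2)
def sinkfit(im,u,v,can=False):
    g=im[int(v)-16:int(v)+17,int(u)-16:int(u)+17].astype(float).mean(2); o=np.array([int(u)-16,int(v)-16])
    S=4; g=cv2.resize(g,None,fx=S,fy=S,interpolation=cv2.INTER_CUBIC)
    bg=np.median(g); m=(g<.55*bg)|False
    best=None
    x0=ray('top',u,v,.03)[:2]
    def hull(p):
        t=p[2]; P=[]
        for z in (0,.036):
            for a,b in((1,1),(1,-1),(-1,-1),(-1,1)):
                a*=.016;b*=.012; P.append(proj('top',[p[0]+a*np.cos(t)-b*np.sin(t),p[1]+a*np.sin(t)+b*np.cos(t),z]))
        return cv2.convexHull(((np.array(P)-o+.5)*S-.5).astype(np.float32))
    def cost(p):
        k=np.zeros(g.shape,np.uint8); cv2.fillConvexPoly(k,np.round(hull(p)*16).astype(int),1,shift=4)
        return np.logical_xor(k>0,m).sum()/m.sum()
    for t in np.radians(np.arange(-90,90,15)):
        r=minimize(cost,[*x0,t],method='Nelder-Mead',options=dict(initial_simplex=[[*x0,t],[x0[0]+.006,x0[1],t],[x0[0],x0[1]+.006,t],[*x0,t+.2]],maxiter=150))
        if best is None or r.fun<best.fun: best=r
    return best.x,best.fun
E
python3 - <<'E'
from fit import *
q=lambda u,v,o:((u+.5)/4-.5+o[0],(v+.5)/4-.5+o[1])
o=(222,215)
pts=[(*q(549,184,o),0,-.15,.078),(*q(63,261,o),0,.105,.058),(*q(598,64,o),.058,-.186,.074),(*q(633,286,o),-.058,-.186,.074)]
p,res=carrier(pts); print('carrier',p[:2].round(4),np.degrees(p[2]).round(2)); print((res*1000).round(1))
for a,b in (((489,202),(610,169)),((531,125),(566,246))):
    A=ray('top',*q(*a,o),.078);B=ray('top',*q(*b,o),.078);d=A-B;print('wing',np.degrees(np.arctan2(d[1],d[0])).round(1),np.hypot(*d[:2]).round(4),((A+B)/2).round(4))
print('nut',ray('top',*q(549,184,o),.078).round(4),'knob',ray('top',*q(267,227,o),.08).round(4),'pivot',ray('top',*q(63,261,o),.058).round(4))
o=(440,205)
for c in ((304,61),(110,406)): print('can',ray('top',*q(*c,o),.036).round(4))
im=env.camera('top')
for c in ((100,246),(268,261),(343,442)):
    x,f=sinkfit(im,*q(*c,o)); print('sink',x[:2].round(4),np.degrees(x[2]).round(1),round(f,3))
# sides
M=R.from_euler('xyz',env.read_state()['tool_rot'],degrees=True).as_matrix();print(M.round(3))
E
```

```text
carrier [0.4993 0.1523] 7.29
[[-0.   0.7]
 [-0.   1.4]
 [ 0.8 -0.6]
 [-0.7 -1.5]]
wing 103.9 0.0635 [0.5176 0.0026 0.078 ]
wing 14.3 0.0638 [0.5177 0.0032 0.078 ]
nut [0.5183 0.0028 0.078 ] knob [0.4998 0.1462 0.08  ] pivot [0.486  0.2551 0.058 ]
can [ 0.5999 -0.3321  0.036 ]
can [ 0.4216 -0.2201  0.036 ]Traceback (most recent call last):
  File "<stdin>", line 13, in <module>
  File "fit.py", line 23, in sinkfit
    r=minimize(cost,[*x0,t],method='Nelder-Mead',options=dict(initial_simplex=[[*x0,t],[x0[0]+.006,x0[1],t],[x0[0],x0[1]+.006,t],[*x0,t+.2]],maxiter=150))
    res = _minimize_neldermead(fun, x0, args, callback, bounds=bounds,
                               **options)
    fsim[j] = func(sim[j])
              ~~~~^^^^^^^^
    fx = function(np.copy(x), *(wrapper_args + args))
  File "fit.py", line 20, in cost
    k=np.zeros(g.shape,np.uint8); cv2.fillConvexPoly(k,np.round(hull(p)*16).astype(int),1,shift=4)
                                                                ~~~~^^^
  File "fit.py", line 17, in hull
    a*=.016;b*=.012; P.append(proj('top',[p[0]+a*np.cos(t)-b*np.sin(t),p[1]+a*np.sin(t)+b*np.cos(t),z]))
                              ~~~~^^^^^^^^^^^^^^^^^^^^^^^^^^^^^^^^^^^^^^^^^^^^^^^^^^^^^^^^^^^^^^^^^^^^^
  File "h.py", line 11, in proj
    c,f,M,p=cal(n); q=M.T@(np.array(P)-p); return np.array([c['cx']+f*q[0]/q[2],c['cy']+f*q[1]/q[2]])
            ~~~^^^
  File "h.py", line 5, in cal
    c=env.calibration(n); f=240/np.tan(np.radians(c['vfov']/2))
ValueError: time passes only in moves, steps and waits
```

```bash
sed -i 's/^def cal(n):/import functools\n@functools.lru_cache(None)\ndef cal(n):/' h.py
cat > plan.py <<'E'
import numpy as np,json
# waypoints (x,y,z m, yaw deg, grip[, rows]) ; tool pointing down; prints rows in tool axes
def plan(start,wps,step=.05,turn=10.2):
    x=np.array(start[:3],float); yaw=start[3]; rows=[]
    for w in wps:
        t=np.array(w[:3],float); d=np.linalg.norm(t-x); dy=w[3]-yaw
        n=w[5] if len(w)>5 else max(1,int(np.ceil(d/step-.01)),int(np.ceil(abs(dy)/turn-.01)))
        x0,y0=x.copy(),yaw
        for i in range(1,n+1):
            tx=x0+(t-x0)*i/n; ty=y0+(w[3]-y0)*i/n; a=np.radians(yaw); c,s=np.cos(a),np.sin(a)
            M=np.array([[c,s,0],[s,-c,0],[0,0,-1]]); sh=np.round(M.T@(tx-x)*10,3); tz=round(-(ty-yaw)/90,3)
            rows.append([*sh.tolist(),0,0,tz,w[4]]); x=x+M@sh/10; yaw-=tz*90
    for i in range(0,len(rows),5): print(json.dumps(rows[i:i+5]).replace(' ',''))
    print('end',x.round(4),round(yaw,2)); return [*x,yaw]
def arc(ctr,r,a0,a1,z0,z1,g,off=0,dth=10):
    n=int(np.ceil(abs(a1-a0)/dth)); o=[]
    for i in range(1,n+1):
        a=a0+(a1-a0)*i/n; q=np.radians(a); o.append((ctr[0]+r*np.cos(q),ctr[1]+r*np.sin(q),z0+(z1-z0)*i/n,a+off,g,1))
    return o
E
python3 - <<'E'
from fit import *; from plan import *
q=lambda u,v,o:((u+.5)/4-.5+o[0],(v+.5)/4-.5+o[1]); o=(440,205)
im=env.camera('top')
for c in ((100,246),(268,261),(343,442)):
    x,f=sinkfit(im,*q(*c,o)); print('sink',x[:2].round(4),np.degrees(x[2]).round(1),round(f,3))
N=[.518,.003]; a=np.radians(104); gx,gy=N[0]+.024*np.cos(a),N[1]+.024*np.sin(a)
plan([.247,-.574,.405,23.25],[(gx,gy,.30,104,.34),(gx,gy,.265,104,.34,1),(gx,gy,.265,104,.34,1)])
E
```

```text
sink [ 0.5052 -0.2241] 22.0 0.163
sink [ 0.4956 -0.3118] -153.8 0.165
sink [ 0.3988 -0.3442] -4.4 0.141
[[0.343,-0.319,0.075,0,0,-0.064,0.34],[0.374,-0.283,0.075,0,0,-0.064,0.34],[0.4,-0.244,0.075,0,0,-0.064,0.34],[0.423,-0.203,0.075,0,0,-0.064,0.34],[0.441,-0.16,0.075,0,0,-0.064,0.34]]
[[0.454,-0.114,0.075,0,0,-0.065,0.34],[0.464,-0.067,0.075,0,0,-0.064,0.34],[0.468,-0.021,0.075,0,0,-0.064,0.34],[0.468,0.027,0.075,0,0,-0.064,0.34],[0.463,0.073,0.075,0,0,-0.064,0.34]]
[[0.454,0.12,0.075,0,0,-0.064,0.34],[0.439,0.164,0.075,0,0,-0.064,0.34],[0.42,0.208,0.075,0,0,-0.064,0.34],[0.397,0.249,0.075,0,0,-0.064,0.34],[0.0,-0.0,0.35,0,0,-0.0,0.34]]
[[0.0,-0.0,-0.0,0,0,-0.0,0.34]]
end [0.5122 0.0263 0.265 ] 103.98
```

Emit:
arm_command(
  commands=[
    [0.343, -0.319, 0.075, 0, 0, -0.064, 0.34],
    [0.374, -0.283, 0.075, 0, 0, -0.064, 0.34],
    [0.4, -0.244, 0.075, 0, 0, -0.064, 0.34],
    [0.423, -0.203, 0.075, 0, 0, -0.064, 0.34],
    [0.441, -0.16, 0.075, 0, 0, -0.064, 0.34],
  ],
  force=40,
)

```text
time: 1.32
tcp_pos: [0.3418, -0.3584, 0.3671]
tool_rot: [180.0, 0.0, 52.2]
force: [-0.3, -0.8, 0.1]
gripper_width: 0.329
finger_force: 0.0
```

Emit:
arm_command(
  commands=[
    [0.454, -0.114, 0.075, 0, 0, -0.065, 0.34],
    [0.464, -0.067, 0.075, 0, 0, -0.064, 0.34],
    [0.468, -0.021, 0.075, 0, 0, -0.064, 0.34],
    [0.468, 0.027, 0.075, 0, 0, -0.064, 0.34],
    [0.463, 0.073, 0.075, 0, 0, -0.064, 0.34],
  ],
)

```text
time: 1.95
tcp_pos: [0.4367, -0.1441, 0.3297]
tool_rot: [180.0, 0.0, 81.1]
force: [1.1, -0.3, -0.8]
gripper_width: 0.329
finger_force: 0.0
```

Emit:
arm_command(
  commands=[
    [0.454, 0.12, 0.075, 0, 0, -0.064, 0.34],
    [0.439, 0.164, 0.075, 0, 0, -0.064, 0.34],
    [0.42, 0.208, 0.075, 0, 0, -0.064, 0.34],
    [0.397, 0.249, 0.075, 0, 0, -0.064, 0.34],
    [0, 0, 0.35, 0, 0, 0, 0.34],
  ],
)

```text
time: 2.58
tcp_pos: [0.5137, 0.0286, 0.2655]
tool_rot: [179.7, 0.1, 104.3]
force: [-0.1, -0.4, -0.8]
gripper_width: 0.329
finger_force: 0.0
```

Emit:
arm_command(
  commands=[
    [0, 0, 0, 0, 0, 0, 0.34],
    [0, 0, 0, 0, 0, 0, 0.34],
  ],
)

```text
time: 2.82
tcp_pos: [0.5121, 0.0256, 0.2655]
tool_rot: [180.0, 0.0, 103.9]
force: [-0.4, -0.2, 0.2]
gripper_width: 0.333
finger_force: 0.0
```

```bash
python3 - <<'E'
from h import *
im=env.camera('side')[:,:,::-1]
a=cv2.resize(im[140:300,270:440],None,fx=3.5,fy=3.5,interpolation=cv2.INTER_CUBIC)
cv2.imwrite('pics/c3.png',cv2.convertScaleAbs(a,alpha=1.5))
E
```

```text
(no output)
```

View pics/c3.png

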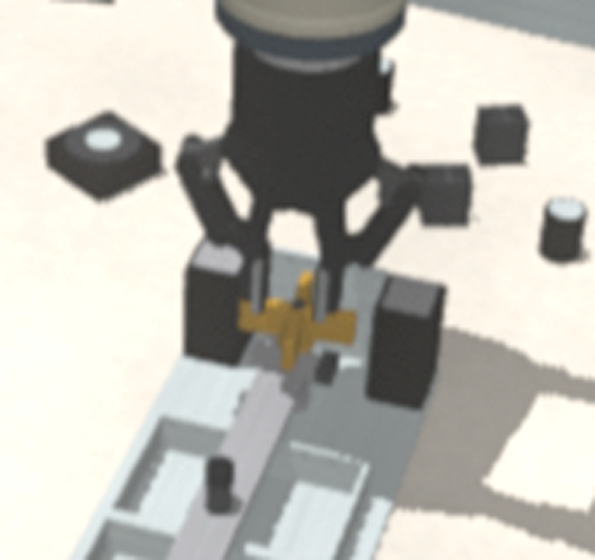

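The fingers straddle the bay-side wing (gold, about (300,320) in the crop); descend, pinch and make the first arc.

```bash
python3 - <<'E'
from plan import *
N=[.518,.003]
p=[.5122,.0263,.265,103.98]
e=plan(p,[(p[0],p[1],.231,104,.34,2),(p[0],p[1],.231,104,1,3)])
print('arc');e=plan(e,arc(N,.024,104,157,.231,.232,1,0,8.9)+[])
print('rel');e=plan(e,[(*e[:3],157,1,1),(*e[:3],157,.34,3),(*e[:2],.275,157,.34,1)])
P=lambda a:(N[0]+.024*np.cos(np.radians(a)),N[1]+.024*np.sin(np.radians(a)))
print('back');e=plan(e,arc(N,.024,157,67,.275,.275,.34,0,9))
print('dn');e=plan(e,[(*e[:3],67,.34,1),(*e[:2],.233,67,.34,2),(*e[:2],.233,67,1,3)])
print('arc2');e=plan(e,arc(N,.024,67,157,.233,.234,1,0,9))
E
```

```text
[[0.0,0.0,0.17,0,0,-0.0,0.34],[0.0,0.0,0.17,0,0,-0.0,0.34],[0.0,0.0,0.0,0,0,-0.0,1],[0.0,0.0,-0.0,0,0,-0.0,1],[0.0,0.0,-0.0,0,0,-0.0,1]]
end [0.5122 0.0263 0.231 ] 103.98
arc
[[-0.003,-0.037,-0.002,0,0,-0.098,1],[-0.003,-0.037,-0.001,0,0,-0.099,1],[-0.003,-0.037,-0.002,0,0,-0.098,1],[-0.003,-0.036,-0.002,0,0,-0.098,1],[-0.002,-0.037,-0.001,0,0,-0.098,1]]
[[-0.003,-0.037,-0.002,0,0,-0.098,1]]
end [0.4959 0.0124 0.232 ] 156.99
rel
[[0.0,0.0,0.0,0,0,-0.0,1],[0.0,0.0,0.0,0,0,-0.0,0.34],[0.0,0.0,0.0,0,0,-0.0,0.34],[0.0,0.0,0.0,0,0,-0.0,0.34],[0.0,0.0,-0.43,0,0,-0.0,0.34]]
end [0.4959 0.0124 0.275 ] 156.99
back
[[-0.003,0.037,-0.0,0,0,0.1,0.34],[-0.003,0.038,-0.0,0,0,0.1,0.34],[-0.003,0.037,-0.0,0,0,0.1,0.34],[-0.003,0.038,-0.0,0,0,0.1,0.34],[-0.003,0.038,-0.0,0,0,0.1,0.34]]
[[-0.003,0.037,-0.0,0,0,0.1,0.34],[-0.003,0.038,-0.0,0,0,0.1,0.34],[-0.003,0.037,-0.0,0,0,0.1,0.34],[-0.003,0.038,-0.0,0,0,0.1,0.34],[-0.003,0.037,-0.0,0,0,0.1,0.34]]
end [0.5274 0.0251 0.275 ] 66.99
dn
[[0.0,0.0,0.0,0,0,-0.0,0.34],[0.0,0.0,0.21,0,0,-0.0,0.34],[0.0,0.0,0.21,0,0,-0.0,0.34],[0.0,0.0,-0.0,0,0,-0.0,1],[0.0,0.0,-0.0,0,0,-0.0,1]]
[[0.0,0.0,-0.0,0,0,-0.0,1]]
end [0.5274 0.0251 0.233 ] 66.99
arc2
[[-0.003,-0.038,-0.001,0,0,-0.1,1],[-0.003,-0.037,-0.001,0,0,-0.1,1],[-0.003,-0.038,-0.001,0,0,-0.1,1],[-0.003,-0.037,-0.001,0,0,-0.1,1],[-0.003,-0.038,-0.001,0,0,-0.1,1]]
[[-0.003,-0.037,-0.001,0,0,-0.1,1],[-0.003,-0.038,-0.001,0,0,-0.1,1],[-0.003,-0.037,-0.001,0,0,-0.1,1],[-0.003,-0.038,-0.001,0,0,-0.1,1],[-0.003,-0.037,-0.001,0,0,-0.1,1]]
end [0.4959 0.0124 0.234 ] 156.99
```

Emit:
arm_command(
  commands=[
    [0, 0, 0.17, 0, 0, 0, 0.34],
    [0, 0, 0.17, 0, 0, 0, 0.34],
    [0, 0, 0, 0, 0, 0, 1],
    [0, 0, 0, 0, 0, 0, 1],
    [0, 0, 0, 0, 0, 0, 1],
  ],
)

```text
time: 3.5
tcp_pos: [0.5113, 0.0256, 0.2314]
tool_rot: [-179.9, -0.0, 103.9]
force: [-4.6, -5.0, -6.7]
gripper_width: 0.081
finger_force: 40.0
```

Emit:
arm_command(
  commands=[
    [-0.003, -0.037, -0.002, 0, 0, -0.098, 1],
    [-0.003, -0.037, -0.001, 0, 0, -0.099, 1],
    [-0.003, -0.037, -0.002, 0, 0, -0.098, 1],
    [-0.003, -0.036, -0.002, 0, 0, -0.098, 1],
    [-0.002, -0.037, -0.001, 0, 0, -0.098, 1],
  ],
)

```text
time: 4.12
tcp_pos: [0.4968, 0.0152, 0.2324]
tool_rot: [-180.0, -0.0, 148.4]
force: [-3.5, 0.3, -4.9]
gripper_width: 0.084
finger_force: 40.3
```

Emit:
arm_command(
  commands=[
    [-0.003, -0.037, -0.002, 0, 0, -0.098, 1],
    [0, 0, 0, 0, 0, 0, 1],
  ],
)

```text
time: 4.38
tcp_pos: [0.4951, 0.012, 0.2325]
tool_rot: [-180.0, -0.0, 156.9]
force: [-6.0, 1.8, -0.8]
gripper_width: 0.083
finger_force: 40.6
```

Emit:
arm_command(
  commands=[
    [0, 0, 0, 0, 0, 0, 0.34],
    [0, 0, 0, 0, 0, 0, 0.34],
    [0, 0, 0, 0, 0, 0, 0.34],
    [0, 0, -0.43, 0, 0, 0, 0.34],
    [0, 0, 0, 0, 0, 0, 0.34],
  ],
)

```text
time: 5.0
tcp_pos: [0.4965, 0.0121, 0.2769]
tool_rot: [179.9, 0.2, 157.0]
force: [-0.1, -0.2, -0.3]
gripper_width: 0.332
finger_force: 0.0
```

Emit:
arm_command(
  commands=[
    [-0.003, 0.037, 0, 0, 0, 0.1, 0.34],
    [-0.003, 0.038, 0, 0, 0, 0.1, 0.34],
    [-0.003, 0.037, 0, 0, 0, 0.1, 0.34],
    [-0.003, 0.038, 0, 0, 0, 0.1, 0.34],
    [-0.003, 0.038, 0, 0, 0, 0.1, 0.34],
  ],
)

```text
time: 5.62
tcp_pos: [0.5088, 0.0251, 0.2742]
tool_rot: [-180.0, -0.0, 111.7]
force: [0.5, 0.1, 0.7]
gripper_width: 0.333
finger_force: 0.0
```

Emit:
arm_command(
  commands=[
    [-0.003, 0.037, 0, 0, 0, 0.1, 0.34],
    [-0.003, 0.038, 0, 0, 0, 0.1, 0.34],
    [-0.003, 0.037, 0, 0, 0, 0.1, 0.34],
    [-0.003, 0.038, 0, 0, 0, 0.1, 0.34],
    [-0.003, 0.037, 0, 0, 0, 0.1, 0.34],
  ],
)

```text
time: 6.25
tcp_pos: [0.5272, 0.0248, 0.2741]
tool_rot: [-180.0, 0.0, 66.7]
force: [-0.3, 0.2, 0.4]
gripper_width: 0.331
finger_force: 0.0
```

Emit:
arm_command(
  commands=[
    [0, 0, 0, 0, 0, 0, 0.34],
    [0, 0, 0.21, 0, 0, 0, 0.34],
    [0, 0, 0.21, 0, 0, 0, 0.34],
    [0, 0, 0, 0, 0, 0, 1],
    [0, 0, 0, 0, 0, 0, 1],
  ],
)

```text
time: 6.88
tcp_pos: [0.5263, 0.0249, 0.2325]
tool_rot: [-179.9, 0.0, 67.1]
force: [-4.0, -0.4, -16.7]
gripper_width: 0.082
finger_force: 41.9
```

Emit:
arm_command(
  commands=[
    [0, 0, 0, 0, 0, 0, 1],
  ],
)

```text
time: 7.0
tcp_pos: [0.5263, 0.0249, 0.2325]
tool_rot: [-179.9, 0.0, 67.0]
force: [-5.7, 0.5, -16.3]
gripper_width: 0.081
finger_force: 41.8
```

Emit:
arm_command(
  commands=[
    [-0.003, -0.038, -0.001, 0, 0, -0.1, 1],
    [-0.003, -0.037, -0.001, 0, 0, -0.1, 1],
    [-0.003, -0.038, -0.001, 0, 0, -0.1, 1],
    [-0.003, -0.037, -0.001, 0, 0, -0.1, 1],
    [-0.003, -0.038, -0.001, 0, 0, -0.1, 1],
  ],
)

```text
time: 7.62
tcp_pos: [0.5078, 0.0252, 0.2333]
tool_rot: [-179.9, -0.1, 112.3]
force: [-7.3, 0.9, -8.8]
gripper_width: 0.079
finger_force: 45.1
```

Emit:
arm_command(
  commands=[
    [-0.003, -0.037, -0.001, 0, 0, -0.1, 1],
    [-0.003, -0.038, -0.001, 0, 0, -0.1, 1],
    [-0.003, -0.037, -0.001, 0, 0, -0.1, 1],
    [-0.003, -0.038, -0.001, 0, 0, -0.1, 1],
    [-0.003, -0.037, -0.001, 0, 0, -0.1, 1],
  ],
)

```text
time: 8.25
tcp_pos: [0.4945, 0.0123, 0.234]
tool_rot: [-180.0, -0.1, 157.3]
force: [-9.7, 1.7, -0.3]
gripper_width: 0.082
finger_force: 46.1
```

Emit:
arm_command(
  commands=[
    [0, 0, 0, 0, 0, 0, 1],
    [0, 0, 0, 0, 0, 0, 0.34],
    [0, 0, 0, 0, 0, 0, 0.34],
    [0, 0, 0, 0, 0, 0, 0.34],
    [0, 0, -0.41, 0, 0, 0, 0.34],
  ],
)

```text
time: 8.88
tcp_pos: [0.4953, 0.0121, 0.2735]
tool_rot: [-179.9, -0.2, 157.0]
force: [0.0, 0.8, 0.6]
gripper_width: 0.332
finger_force: 0.0
```

Emit:
arm_command(
  commands=[
    [0, 0, 0, 0, 0, 0, 0.34],
    [-0.003, 0.037, 0, 0, 0, 0.1, 0.34],
    [-0.003, 0.038, 0, 0, 0, 0.1, 0.34],
    [-0.003, 0.037, 0, 0, 0, 0.1, 0.34],
    [-0.003, 0.038, 0, 0, 0, 0.1, 0.34],
  ],
)

```text
time: 9.5
tcp_pos: [0.5055, 0.0234, 0.2742]
tool_rot: [-180.0, -0.0, 120.7]
force: [-0.1, 0.1, -0.2]
gripper_width: 0.328
finger_force: 0.0
```

Emit:
arm_command(
  commands=[
    [-0.003, 0.038, 0, 0, 0, 0.1, 0.34],
    [-0.003, 0.037, 0, 0, 0, 0.1, 0.34],
    [-0.003, 0.038, 0, 0, 0, 0.1, 0.34],
    [-0.003, 0.037, 0, 0, 0, 0.1, 0.34],
    [-0.003, 0.038, 0, 0, 0, 0.1, 0.34],
  ],
)

```text
time: 10.12
tcp_pos: [0.5238, 0.026, 0.2742]
tool_rot: [-180.0, 0.0, 75.7]
force: [0.5, -0.2, -0.2]
gripper_width: 0.328
finger_force: 0.0
```

Emit:
arm_command(
  commands=[
    [-0.003, 0.037, 0, 0, 0, 0.1, 0.34],
    [0, 0, 0, 0, 0, 0, 0.34],
    [0, 0, 0.2, 0, 0, 0, 0.34],
    [0, 0, 0.2, 0, 0, 0, 0.34],
    [0, 0, 0, 0, 0, 0, 1],
  ],
)

```text
time: 10.75
tcp_pos: [0.5266, 0.0248, 0.2335]
tool_rot: [-179.9, 0.0, 67.2]
force: [-0.2, -0.1, 0.1]
gripper_width: 0.133
finger_force: 0.0
```

Emit:
arm_command(
  commands=[
    [0, 0, 0, 0, 0, 0, 1],
    [0, 0, 0, 0, 0, 0, 1],
  ],
)

```text
time: 11.0
tcp_pos: [0.5263, 0.0249, 0.2345]
tool_rot: [-179.9, 0.0, 67.0]
force: [-5.7, 1.0, -15.3]
gripper_width: 0.085
finger_force: 41.7
```

Emit:
arm_command(
  commands=[
    [-0.004, -0.041, -0.001, 0, 0, -0.11, 1],
    [-0.004, -0.041, -0.001, 0, 0, -0.11, 1],
    [-0.004, -0.041, -0.001, 0, 0, -0.11, 1],
    [-0.004, -0.041, -0.001, 0, 0, -0.11, 1],
    [0, 0, 0, 0, 0, 0, 1],
  ],
)

```text
time: 11.62
tcp_pos: [0.5099, 0.0258, 0.2352]
tool_rot: [-179.9, -0.1, 106.8]
force: [-8.2, 4.8, -9.0]
gripper_width: 0.084
finger_force: 42.7
```

Emit:
arm_command(
  commands=[
    [0, 0, 0, 0, 0, 0, 1],
    [0, 0, 0, 0, 0, 0, 0.34],
    [0, 0, 0, 0, 0, 0, 0.34],
    [0, 0, 0, 0, 0, 0, 0.34],
    [0, 0, -0.41, 0, 0, 0, 0.34],
  ],
)

```text
time: 12.25
tcp_pos: [0.5105, 0.0255, 0.275]
tool_rot: [-179.8, -0.1, 106.6]
force: [0.3, 0.0, -0.1]
gripper_width: 0.332
finger_force: 0.0
```

```bash
python3 - <<'E'
from h import *; from plan import *
save('top','t1',(222,205,402,325),4)
print('bar end at 1.5:',proj('top',[.735,.288,.05]))
N=[.518,.003];a=np.radians(106.6)
p=[N[0]+.024*np.cos(a),N[1]+.024*np.sin(a),.275,106.6]
K=(.4999,.147)
e=plan(p,[(*K,.275,97.3,.34),(*K,.275,97.3,.2,1),(*K,.232,97.3,.2,1),(*K,.232,97.3,1,3)])
V=[.486,.2562]
print('swing');e=plan(e,arc(V,.110,277.3,277.3+85,.232,.232,1,-180,7))
E
```

```text
bar end at 1.5: [223.07188388 164.91606827]
[[0.397,0.079,0.0,0,0,0.034,0.34],[0.401,0.058,0.0,0,0,0.035,0.34],[0.404,0.036,0.0,0,0,0.034,0.34],[-0.0,0.0,0.0,0,0,0.0,0.2],[-0.0,0.0,0.43,0,0,0.0,0.2]]
[[-0.0,0.0,0.0,0,0,0.0,1],[-0.0,0.0,0.0,0,0,0.0,1],[-0.0,0.0,0.0,0,0,0.0,1]]
end [0.4999 0.147  0.232 ] 97.33
swing
[[0.008,0.126,0.0,0,0,-0.072,1],[0.007,0.126,0.0,0,0,-0.073,1],[0.007,0.125,0.0,0,0,-0.073,1],[0.007,0.125,0.0,0,0,-0.072,1],[0.007,0.125,0.0,0,0,-0.073,1]]
[[0.007,0.126,0.0,0,0,-0.073,1],[0.007,0.125,0.0,0,0,-0.072,1],[0.008,0.125,0.0,0,0,-0.073,1],[0.007,0.125,0.0,0,0,-0.073,1],[0.007,0.126,0.0,0,0,-0.072,1]]
[[0.007,0.125,0.0,0,0,-0.073,1],[0.007,0.125,0.0,0,0,-0.072,1],[0.007,0.125,0.0,0,0,-0.073,1]]
end [0.5959 0.2606 0.232 ] 182.29
```

View pics/t1.png

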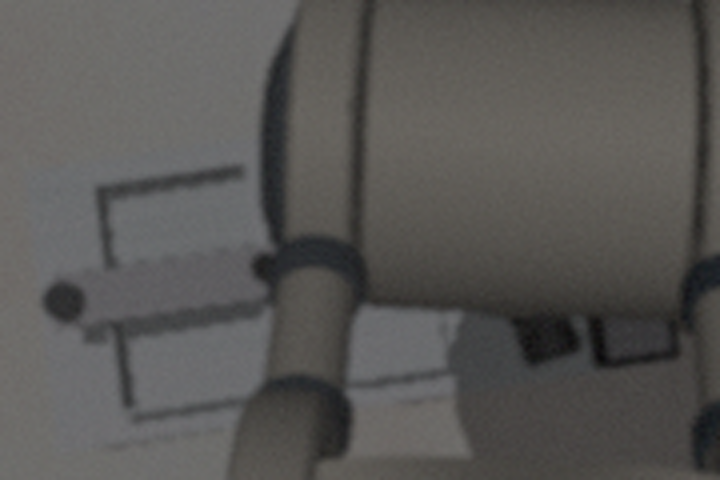

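The arm hides the nut in this view (only the pivot (60,300) and knob (262,268) show), but no grip slipped. Go to the knob.

Emit:
arm_command(
  commands=[
    [0.397, 0.079, 0, 0, 0, 0.034, 0.34],
    [0.401, 0.058, 0, 0, 0, 0.035, 0.34],
    [0.404, 0.036, 0, 0, 0, 0.034, 0.34],
    [0, 0, 0, 0, 0, 0, 0.2],
    [0, 0, 0.43, 0, 0, 0, 0.2],
  ],
)

```text
time: 12.92
tcp_pos: [0.5011, 0.1468, 0.2348]
tool_rot: [179.6, -0.0, 97.4]
force: [0.3, -0.3, -1.4]
gripper_width: 0.401
finger_force: 0.0
```

Emit:
arm_command(
  commands=[
    [0, 0, 0, 0, 0, 0, 1],
    [0, 0, 0, 0, 0, 0, 1],
    [0, 0, 0, 0, 0, 0, 1],
  ],
)

```text
time: 13.3
tcp_pos: [0.499, 0.1459, 0.2325]
tool_rot: [-179.8, 0.0, 97.3]
force: [0.7, 0.2, -39.8]
gripper_width: 0.161
finger_force: 39.2
```

Emit:
arm_command(
  commands=[
    [0.008, 0.126, 0, 0, 0, -0.072, 1],
    [0.007, 0.126, 0, 0, 0, -0.073, 1],
  ],
)

```text
time: 13.55
tcp_pos: [0.5234, 0.1518, 0.2325]
tool_rot: [-179.7, -0.0, 110.6]
force: [-1.9, 2.2, -36.2]
gripper_width: 0.159
finger_force: 39.5
```

Emit:
arm_command(
  commands=[
    [0.007, 0.125, 0, 0, 0, -0.073, 1],
    [0.007, 0.125, 0, 0, 0, -0.072, 1],
    [0.007, 0.125, 0, 0, 0, -0.073, 1],
    [0.007, 0.126, 0, 0, 0, -0.073, 1],
    [0.007, 0.125, 0, 0, 0, -0.072, 1],
  ],
)

```text
time: 14.18
tcp_pos: [0.5733, 0.1888, 0.2324]
tool_rot: [-179.8, -0.1, 143.2]
force: [-0.1, -1.2, -32.9]
gripper_width: 0.164
finger_force: 39.9
```

Emit:
arm_command(
  commands=[
    [0.008, 0.125, 0, 0, 0, -0.073, 1],
    [0.007, 0.125, 0, 0, 0, -0.073, 1],
    [0.007, 0.126, 0, 0, 0, -0.072, 1],
    [0.007, 0.125, 0, 0, 0, -0.073, 1],
    [0.007, 0.125, 0, 0, 0, -0.072, 1],
  ],
)

```text
time: 14.8
tcp_pos: [0.5954, 0.2469, 0.2324]
tool_rot: [-179.9, -0.2, 175.9]
force: [3.3, -0.4, -32.6]
gripper_width: 0.16
finger_force: 39.9
```

Emit:
arm_command(
  commands=[
    [0.007, 0.125, 0, 0, 0, -0.073, 1],
    [0, 0, 0, 0, 0, 0, 1],
    [0, 0, 0, 0, 0, 0, 0.2],
    [0, 0, 0, 0, 0, 0, 0.2],
    [0, 0, -0.6, 0, 0, 0, 0.2],
  ],
)

```text
time: 15.42
tcp_pos: [0.595, 0.2594, 0.2912]
tool_rot: [-179.9, -0.4, -177.7]
force: [1.5, 0.2, 1.0]
gripper_width: 0.402
finger_force: 0.0
```

Emit:
arm_command(
  commands=[
    [0, 0, -0.6, 0, 0, 0, -0.2],
    [0, 0, 0, 0, 0, 0, -0.2],
  ],
)

```text
time: 15.68
tcp_pos: [0.5969, 0.2602, 0.3595]
tool_rot: [179.8, 0.5, -177.7]
force: [-0.0, -0.2, -0.7]
gripper_width: 0.599
finger_force: 0.0
```

```bash
cat >> fit.py <<'E'
def canfit(im,u,v):
    S=4; o=np.array([int(u)-16,int(v)-16]); g=im[o[1]:o[1]+33,o[0]:o[0]+33].astype(float).mean(2)
    g=cv2.resize(g,None,fx=S,fy=S,interpolation=cv2.INTER_CUBIC); m=g<.55*np.median(g)
    A=np.linspace(0,2*np.pi,40); x0=ray('top',u,v,.036)[:2]
    px=lambda P:np.round(((np.array(P)-o+.5)*S-.5)*16).astype(np.int32)
    def cost(p):
        C=[[proj('top',[p[0]+.014*np.cos(a),p[1]+.014*np.sin(a),z]) for a in A] for z in (0,.036)]
        k=np.zeros(g.shape,np.uint8); cv2.fillConvexPoly(k,cv2.convexHull(px(C[0]+C[1])),1,shift=4); cv2.fillConvexPoly(k,px(C[1]),0,shift=4)
        return np.logical_xor(k>0,m).sum()/m.sum()
    r=minimize(cost,x0,method='Nelder-Mead',options=dict(initial_simplex=[x0,x0+[.006,0],x0+[0,.006]],maxiter=100)); return r.x,r.fun
def locate(im,sinks,cans):
    for c in sinks:
        u=proj('top',[*c,.025]); x,f=sinkfit(im,*u); print('sink',x[:2].round(4),np.degrees(x[2]).round(1),round(f,3))
    for c in cans:
        u=proj('top',[*c,.025]); x,f=canfit(im,*u); print('can',x.round(4),round(f,3))
S0=[(.5052,-.2241),(.4956,-.3118),(.3988,-.3442)]; C0=[(.5999,-.3321),(.4216,-.2201)]
E
python3 - <<'E'
from fit import *
im=env.camera('top'); cv2.imwrite('pics/t2.png',cv2.convertScaleAbs(im[:,:,::-1],alpha=1.4))
locate(im,S0,C0)
E
```

```text
sink [ 0.5053 -0.2235] 21.9 0.169
sink [ 0.4956 -0.3119] 26.1 0.174
sink [ 0.399  -0.3441] -4.3 0.151
can [ 0.5999 -0.3346] 0.1
can [ 0.4215 -0.223 ] 0.188
```

View pics/t2.png

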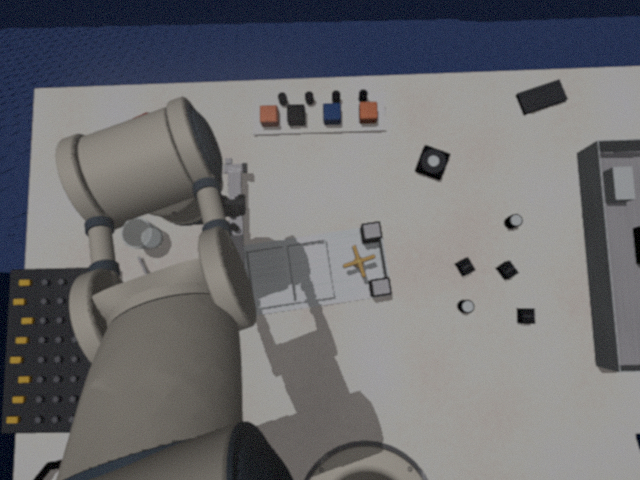

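The bar is fully clear and all parts are unmoved (sinks (466,267), (507,270), (526,316), cans (514,221), (466,307)). First sink.

```bash
cat > cyc.py <<'E'
from plan import *
O=np.array([.4993,.1523]); th=np.radians(7.29); Mc=np.array([[np.cos(th),-np.sin(th)],[np.sin(th),np.cos(th)]])
W=lambda x,y:tuple(O+Mc@[x,y])
def cycle(start,obj,yaw,slot,py=187.3,go=-.2,rel=.16,zt=.30,pad=1):
    s=W(*slot)
    print('approach');e=plan(start,[(*start[:2],max(start[2],zt),start[3],go)]*(start[2]<zt-.01)+[(*obj,zt,yaw,go),(*obj,zt,yaw,go,1),(*obj,.18,yaw,go)])
    print('grip');e=plan(e,[(*obj,.18,yaw,1,4)]);
    print('carry');e=plan(e,[(*obj,zt,yaw,1),(*s,zt,py,1),(*s,zt,py,1,1),(*s,.186,py,1),(*s,.186,py,1,1)])
    print('release');e=plan(e,[(*s,.186,py,rel,3),(*s,zt,py,rel)]); return e
E
python3 -c "
from cyc import *
cycle([.5965,.2605,.352,182.3],(.5053,-.2235),202,(-38,-44.5) if 0 else (-.038,-.0445))"
```

```text
approach
[[0.111,-0.48,0.052,0,0,-0.022,-0.2],[0.127,-0.476,0.052,0,0,-0.022,-0.2],[0.143,-0.471,0.052,0,0,-0.022,-0.2],[0.16,-0.466,0.052,0,0,-0.022,-0.2],[0.175,-0.46,0.052,0,0,-0.021,-0.2]]
[[0.191,-0.454,0.052,0,0,-0.022,-0.2],[0.206,-0.447,0.052,0,0,-0.022,-0.2],[0.222,-0.44,0.052,0,0,-0.022,-0.2],[0.237,-0.432,0.052,0,0,-0.022,-0.2],[0.251,-0.424,0.052,0,0,-0.022,-0.2]]
[[0.0,0.0,0.0,0,0,0.0,-0.2],[0.0,0.0,0.4,0,0,0.0,-0.2],[0.0,0.0,0.4,0,0,0.0,-0.2],[0.0,0.0,0.4,0,0,0.0,-0.2]]
end [ 0.5053 -0.2235  0.18  ] 202.01
grip
[[0.0,0.0,0.0,0,0,0.0,1],[0.0,0.0,0.0,0,0,0.0,1],[0.0,0.0,0.0,0,0,0.0,1],[0.0,0.0,0.0,0,0,0.0,1]]
end [ 0.5053 -0.2235  0.18  ] 202.01
carry
[[0.0,0.0,-0.4,0,0,0.0,1],[0.0,0.0,-0.4,0,0,0.0,1],[0.0,0.0,-0.4,0,0,0.0,1],[-0.125,0.453,0.0,0,0,0.023,1],[-0.108,0.458,0.0,0,0,0.024,1]]
[[-0.091,0.461,0.0,0,0,0.023,1],[-0.074,0.464,0.0,0,0,0.023,1],[-0.057,0.467,0.0,0,0,0.024,1],[-0.04,0.468,0.0,0,0,0.023,1],[-0.022,0.47,0.0,0,0,0.023,1]]
[[-0.0,-0.0,0.0,0,0,0.0,1],[-0.0,-0.0,0.38,0,0,0.0,1],[-0.0,-0.0,0.38,0,0,0.0,1],[-0.0,-0.0,0.38,0,0,0.0,1],[-0.0,-0.0,0.0,0,0,0.0,1]]
end [0.4672 0.1034 0.186 ] 187.34
release
[[-0.0,-0.0,0.0,0,0,0.0,0.16],[-0.0,-0.0,0.0,0,0,0.0,0.16],[-0.0,-0.0,0.0,0,0,0.0,0.16],[-0.0,-0.0,-0.38,0,0,0.0,0.16],[-0.0,-0.0,-0.38,0,0,0.0,0.16]]
[[-0.0,-0.0,-0.38,0,0,0.0,0.16]]
end [0.4672 0.1034 0.3   ] 187.34
```

Emit:
arm_command(
  commands=[
    [0.111, -0.48, 0.052, 0, 0, -0.022, -0.2],
    [0.127, -0.476, 0.052, 0, 0, -0.022, -0.2],
    [0.143, -0.471, 0.052, 0, 0, -0.022, -0.2],
    [0.16, -0.466, 0.052, 0, 0, -0.022, -0.2],
    [0.175, -0.46, 0.052, 0, 0, -0.021, -0.2],
  ],
)

```text
time: 16.35
tcp_pos: [0.5494, 0.0165, 0.3266]
tool_rot: [180.0, -0.0, -167.9]
force: [0.7, 0.3, -0.3]
gripper_width: 0.601
finger_force: 0.0
```

Emit:
arm_command(
  commands=[
    [0.191, -0.454, 0.052, 0, 0, -0.022, -0.2],
    [0.206, -0.447, 0.052, 0, 0, -0.022, -0.2],
    [0.222, -0.44, 0.052, 0, 0, -0.022, -0.2],
    [0.237, -0.432, 0.052, 0, 0, -0.022, -0.2],
    [0.251, -0.424, 0.052, 0, 0, -0.022, -0.2],
  ],
)

```text
time: 16.98
tcp_pos: [0.5036, -0.2255, 0.3006]
tool_rot: [180.0, -0.0, -158.0]
force: [0.8, 0.2, 0.8]
gripper_width: 0.597
finger_force: 0.0
```

Emit:
arm_command(
  commands=[
    [0, 0, 0, 0, 0, 0, -0.2],
    [0, 0, 0.4, 0, 0, 0, -0.2],
    [0, 0, 0.4, 0, 0, 0, -0.2],
    [0, 0, 0.4, 0, 0, 0, -0.2],
    [0, 0, 0, 0, 0, 0, -0.2],
  ],
)

```text
time: 17.6
tcp_pos: [0.5036, -0.2228, 0.179]
tool_rot: [179.7, -0.2, -158.0]
force: [-0.9, 0.6, -0.5]
gripper_width: 0.6
finger_force: 0.0
```

Emit:
arm_command(
  commands=[
    [0, 0, 0, 0, 0, 0, 1],
    [0, 0, 0, 0, 0, 0, 1],
    [0, 0, 0, 0, 0, 0, 1],
    [0, 0, 0, 0, 0, 0, 1],
  ],
  force=50,
)

```text
time: 18.1
tcp_pos: [0.5049, -0.224, 0.1828]
tool_rot: [-179.9, 0.1, -158.0]
force: [-0.6, 3.1, 10.5]
gripper_width: 0.276
finger_force: 50.1
```

Emit:
arm_command(
  commands=[
    [0, 0, -0.4, 0, 0, 0, 1],
    [0, 0, -0.4, 0, 0, 0, 1],
    [0, 0, -0.4, 0, 0, 0, 1],
    [-0.125, 0.453, 0, 0, 0, 0.023, 1],
    [-0.108, 0.458, 0, 0, 0, 0.024, 1],
  ],
)

```text
time: 18.73
tcp_pos: [0.4935, -0.1297, 0.3028]
tool_rot: [-179.9, 0.1, -162.4]
force: [0.4, 0.9, -0.7]
gripper_width: 0.273
finger_force: 49.2
```

Emit:
arm_command(
  commands=[
    [-0.091, 0.461, 0, 0, 0, 0.023, 1],
    [-0.074, 0.464, 0, 0, 0, 0.023, 1],
    [-0.057, 0.467, 0, 0, 0, 0.024, 1],
    [-0.04, 0.468, 0, 0, 0, 0.023, 1],
    [-0.022, 0.47, 0, 0, 0, 0.023, 1],
  ],
)

```text
time: 19.35
tcp_pos: [0.4662, 0.1045, 0.3022]
tool_rot: [-180.0, 0.1, -172.8]
force: [0.1, 0.5, -0.3]
gripper_width: 0.273
finger_force: 49.1
```

Emit:
arm_command(
  commands=[
    [0, 0, 0, 0, 0, 0, 1],
    [0, 0, 0.38, 0, 0, 0, 1],
    [0, 0, 0.38, 0, 0, 0, 1],
    [0, 0, 0.34, 0, 0, 0, 1],
    [0, 0, 0, 0, 0, 0, 1],
  ],
)

```text
time: 19.98
tcp_pos: [0.4662, 0.1023, 0.1903]
tool_rot: [180.0, -0.2, -172.7]
force: [0.4, 0.4, -0.1]
gripper_width: 0.269
finger_force: 49.3
```

Emit:
arm_command(
  commands=[
    [0, 0, 0.03, 0, 0, 0, 1],
    [0, 0, 0, 0, 0, 0, 0.16],
    [0, 0, 0, 0, 0, 0, 0.16],
    [0, 0, 0, 0, 0, 0, 0.16],
    [0, 0, -0.4, 0, 0, 0, 0.16],
  ],
)

```text
time: 20.6
tcp_pos: [0.4659, 0.1029, 0.2271]
tool_rot: [180.0, -0.2, -172.7]
force: [0.1, 0.6, 0.3]
gripper_width: 0.421
finger_force: 0.0
```

```bash
sed -i 's/\.18,yaw/.184,yaw/g; s/\.186,py/.189,py/g' cyc.py; python3 -c "
from cyc import *
s=W(-.038,-.0445)
cycle([*s,.228,187.3],(.4956,-.3118),206.1,(0,-.0445))"
```

```text
approach
[[0.0,0.0,-0.36,0,0,-0.0,-0.2],[0.0,0.0,-0.36,0,0,-0.0,-0.2],[0.027,-0.462,0.0,0,0,-0.023,-0.2],[0.044,-0.46,0.0,0,0,-0.023,-0.2],[0.061,-0.458,0.0,0,0,-0.024,-0.2]]
[[0.078,-0.456,0.0,0,0,-0.023,-0.2],[0.094,-0.452,0.0,0,0,-0.023,-0.2],[0.111,-0.449,0.0,0,0,-0.023,-0.2],[0.126,-0.445,0.0,0,0,-0.023,-0.2],[0.143,-0.44,0.0,0,0,-0.024,-0.2]]
[[0.159,-0.434,0.0,0,0,-0.023,-0.2],[0.0,0.0,0.0,0,0,0.0,-0.2],[0.0,0.0,0.387,0,0,0.0,-0.2],[0.0,0.0,0.386,0,0,0.0,-0.2],[0.0,0.0,0.387,0,0,0.0,-0.2]]
end [ 0.4956 -0.3118  0.184 ] 206.11
grip
[[0.0,0.0,0.0,0,0,0.0,1],[0.0,0.0,0.0,0,0,0.0,1],[0.0,0.0,0.0,0,0,0.0,1],[0.0,0.0,0.0,0,0,0.0,1]]
end [ 0.4956 -0.3118  0.184 ] 206.11
carry
[[0.0,0.0,-0.387,0,0,0.0,1],[0.0,0.0,-0.386,0,0,0.0,1],[0.0,0.0,-0.387,0,0,0.0,1],[-0.215,0.414,0.0,0,0,0.023,1],[-0.199,0.422,0.0,0,0,0.023,1]]
[[-0.184,0.429,0.0,0,0,0.024,1],[-0.168,0.436,0.0,0,0,0.023,1],[-0.152,0.441,0.0,0,0,0.023,1],[-0.136,0.447,0.0,0,0,0.023,1],[-0.12,0.451,0.0,0,0,0.024,1]]
[[-0.103,0.455,0.0,0,0,0.023,1],[-0.086,0.459,0.0,0,0,0.023,1],[-0.0,-0.0,0.0,0,0,-0.0,1],[-0.0,-0.0,0.37,0,0,-0.0,1],[-0.0,-0.0,0.37,0,0,-0.0,1]]
[[-0.0,-0.0,0.37,0,0,-0.0,1],[-0.0,-0.0,0.0,0,0,-0.0,1]]
end [0.5049 0.1082 0.189 ] 187.3
release
[[-0.0,-0.0,0.0,0,0,-0.0,0.16],[-0.0,-0.0,0.0,0,0,-0.0,0.16],[-0.0,-0.0,0.0,0,0,-0.0,0.16],[-0.0,-0.0,-0.37,0,0,-0.0,0.16],[-0.0,-0.0,-0.37,0,0,-0.0,0.16]]
[[-0.0,-0.0,-0.37,0,0,-0.0,0.16]]
end [0.5049 0.1082 0.3   ] 187.3
```

Emit:
arm_command(
  commands=[
    [0, 0, -0.36, 0, 0, 0, 0.16],
    [0, 0, -0.36, 0, 0, 0, 0.16],
    [0.027, -0.462, 0, 0, 0, -0.023, -0.2],
    [0.044, -0.46, 0, 0, 0, -0.023, -0.2],
    [0.061, -0.458, 0, 0, 0, -0.024, -0.2],
  ],
)

```text
time: 21.22
tcp_pos: [0.4759, -0.0367, 0.3005]
tool_rot: [-180.0, 0.0, -166.3]
force: [0.5, 0.4, -0.6]
gripper_width: 0.599
finger_force: 0.0
```

```bash
python3 -c "
from fit import *
locate(env.camera('top'),S0[1:],C0)"
```

```text
sink [ 0.4955 -0.3118] 26.0 0.17
sink [ 0.3991 -0.3441] -4.2 0.143
can [ 0.5999 -0.3348] 0.097
can [ 0.4088 -0.2031] 0.857
```

Emit:
arm_command(
  commands=[
    [0.078, -0.456, 0, 0, 0, -0.023, -0.2],
    [0.094, -0.452, 0, 0, 0, -0.023, -0.2],
    [0.111, -0.449, 0, 0, 0, -0.023, -0.2],
    [0.126, -0.445, 0, 0, 0, -0.023, -0.2],
    [0.143, -0.44, 0, 0, 0, -0.024, -0.2],
  ],
)

```text
time: 21.9
tcp_pos: [0.4917, -0.2675, 0.3003]
tool_rot: [180.0, 0.0, -155.9]
force: [1.0, 0.4, 1.0]
gripper_width: 0.597
finger_force: 0.0
```

Emit:
arm_command(
  commands=[
    [0.159, -0.434, 0, 0, 0, -0.023, -0.2],
    [0, 0, 0, 0, 0, 0, -0.2],
    [0, 0, 0.387, 0, 0, 0, -0.2],
    [0, 0, 0.386, 0, 0, 0, -0.2],
    [0, 0, 0.387, 0, 0, 0, -0.2],
  ],
)

```text
time: 22.52
tcp_pos: [0.495, -0.3114, 0.1832]
tool_rot: [180.0, 0.0, -153.9]
force: [0.5, 0.0, -0.9]
gripper_width: 0.598
finger_force: 0.0
```

Emit:
arm_command(
  commands=[
    [0, 0, 0, 0, 0, 0, -0.2],
    [0, 0, 0, 0, 0, 0, 1],
    [0, 0, 0, 0, 0, 0, 1],
    [0, 0, 0, 0, 0, 0, 1],
    [0, 0, 0, 0, 0, 0, 1],
  ],
)

```text
time: 23.15
tcp_pos: [0.4955, -0.3123, 0.1859]
tool_rot: [-179.9, 0.1, -153.9]
force: [0.1, 1.6, 9.3]
gripper_width: 0.27
finger_force: 50.3
```

Emit:
arm_command(
  commands=[
    [0, 0, -0.387, 0, 0, 0, 1],
    [0, 0, -0.386, 0, 0, 0, 1],
    [0, 0, -0.387, 0, 0, 0, 1],
    [-0.215, 0.414, 0, 0, 0, 0.023, 1],
    [-0.199, 0.422, 0, 0, 0, 0.023, 1],
  ],
)

```text
time: 23.78
tcp_pos: [0.497, -0.2181, 0.3018]
tool_rot: [-179.9, 0.1, -158.2]
force: [0.9, 0.6, -0.8]
gripper_width: 0.269
finger_force: 49.3
```

Emit:
arm_command(
  commands=[
    [-0.184, 0.429, 0, 0, 0, 0.024, 1],
    [-0.168, 0.436, 0, 0, 0, 0.023, 1],
    [-0.152, 0.441, 0, 0, 0, 0.023, 1],
    [-0.136, 0.447, 0, 0, 0, 0.023, 1],
    [-0.12, 0.451, 0, 0, 0, 0.024, 1],
  ],
)

```text
time: 24.4
tcp_pos: [0.502, 0.016, 0.3013]
tool_rot: [-180.0, 0.1, -168.6]
force: [1.5, 0.3, -0.9]
gripper_width: 0.266
finger_force: 49.3
```

Emit:
arm_command(
  commands=[
    [-0.103, 0.455, 0, 0, 0, 0.023, 1],
    [-0.086, 0.459, 0, 0, 0, 0.023, 1],
    [0, 0, 0, 0, 0, 0, 1],
  ],
)

```text
time: 24.78
tcp_pos: [0.504, 0.1104, 0.3012]
tool_rot: [180.0, 0.1, -172.5]
force: [0.6, -0.5, -0.2]
gripper_width: 0.273
finger_force: 49.4
```

Emit:
arm_command(
  commands=[
    [0, 0, 0.37, 0, 0, 0, 1],
    [0, 0, 0.37, 0, 0, 0, 1],
    [0, 0, 0.34, 0, 0, 0, 1],
    [0, 0, 0.02, 0, 0, 0, 1],
    [0, 0, 0, 0, 0, 0, 0.16],
  ],
)

```text
time: 25.4
tcp_pos: [0.5044, 0.1073, 0.1906]
tool_rot: [-180.0, 0.0, -172.7]
force: [-0.2, 0.3, 0.1]
gripper_width: 0.422
finger_force: 0.0
```

Emit:
arm_command(
  commands=[
    [0, 0, 0, 0, 0, 0, 0.16],
    [0, 0, 0, 0, 0, 0, 0.16],
    [0, 0, -0.4, 0, 0, 0, 0.16],
    [0, 0, -0.4, 0, 0, 0, 0.16],
    [0, 0, -0.3, 0, 0, 0, 0.16],
  ],
)

```text
time: 26.02
tcp_pos: [0.5042, 0.1078, 0.302]
tool_rot: [-180.0, 0.1, -172.7]
force: [1.0, -0.3, -0.8]
gripper_width: 0.42
finger_force: 0.0
```

```bash
python3 -c "
from cyc import *
from fit import *
im=env.camera('top');locate(im,S0[2:],C0)
s=W(0,-.0445)
cycle([*s,.30,187.3],(.3990,-.3441),175.8,(.038,-.0445))"
```

```text
sink [ 0.3988 -0.3446] -4.5 0.144
can [ 0.6001 -0.3346] 0.107
can [ 0.4215 -0.223 ] 0.18
approach
[[0.163,-0.435,0.0,0,0,0.013,-0.2],[0.153,-0.438,0.0,0,0,0.013,-0.2],[0.145,-0.442,0.0,0,0,0.012,-0.2],[0.136,-0.444,0.0,0,0,0.013,-0.2],[0.127,-0.447,0.0,0,0,0.013,-0.2]]
[[0.118,-0.449,0.0,0,0,0.013,-0.2],[0.109,-0.452,0.0,0,0,0.012,-0.2],[0.101,-0.453,0.0,0,0,0.013,-0.2],[0.091,-0.456,0.0,0,0,0.013,-0.2],[0.081,-0.457,0.0,0,0,0.013,-0.2]]
[[0.0,0.0,0.0,0,0,-0.0,-0.2],[0.0,0.0,0.387,0,0,-0.0,-0.2],[0.0,0.0,0.386,0,0,-0.0,-0.2],[0.0,0.0,0.387,0,0,-0.0,-0.2]]
end [ 0.399  -0.3441  0.184 ] 175.78
grip
[[0.0,0.0,0.0,0,0,-0.0,1],[0.0,0.0,0.0,0,0,-0.0,1],[0.0,0.0,0.0,0,0,-0.0,1],[0.0,0.0,0.0,0,0,-0.0,1]]
end [ 0.399  -0.3441  0.184 ] 175.78
carry
[[0.0,0.0,-0.387,0,0,-0.0,1],[0.0,0.0,-0.386,0,0,-0.0,1],[0.0,0.0,-0.387,0,0,-0.0,1],[-0.11,0.466,0.0,0,0,-0.013,1],[-0.119,0.465,0.0,0,0,-0.013,1]]
[[-0.128,0.461,0.0,0,0,-0.012,1],[-0.137,0.459,0.0,0,0,-0.013,1],[-0.147,0.456,0.0,0,0,-0.013,1],[-0.156,0.453,0.0,0,0,-0.013,1],[-0.165,0.45,0.0,0,0,-0.013,1]]
[[-0.174,0.447,0.0,0,0,-0.012,1],[-0.183,0.443,0.0,0,0,-0.013,1],[-0.191,0.439,0.0,0,0,-0.013,1],[-0.0,-0.0,0.0,0,0,-0.0,1],[-0.0,-0.0,0.37,0,0,-0.0,1]]
[[-0.0,-0.0,0.37,0,0,-0.0,1],[-0.0,-0.0,0.37,0,0,-0.0,1],[-0.0,-0.0,0.0,0,0,-0.0,1]]
end [0.5426 0.113  0.189 ] 187.3
release
[[-0.0,-0.0,0.0,0,0,-0.0,0.16],[-0.0,-0.0,0.0,0,0,-0.0,0.16],[-0.0,-0.0,0.0,0,0,-0.0,0.16],[-0.0,-0.0,-0.37,0,0,-0.0,0.16],[-0.0,-0.0,-0.37,0,0,-0.0,0.16]]
[[-0.0,-0.0,-0.37,0,0,-0.0,0.16]]
end [0.5426 0.113  0.3   ] 187.3
```

Emit:
arm_command(
  commands=[
    [0.163, -0.435, 0, 0, 0, 0.013, -0.2],
    [0.153, -0.438, 0, 0, 0, 0.013, -0.2],
    [0.145, -0.442, 0, 0, 0, 0.012, -0.2],
    [0.136, -0.444, 0, 0, 0, 0.013, -0.2],
    [0.127, -0.447, 0, 0, 0, 0.013, -0.2],
  ],
)

```text
time: 26.7
tcp_pos: [0.4508, -0.1197, 0.3003]
tool_rot: [-180.0, 0.0, -178.5]
force: [0.3, -0.3, -0.2]
gripper_width: 0.599
finger_force: 0.0
```

Emit:
arm_command(
  commands=[
    [0.118, -0.449, 0, 0, 0, 0.013, -0.2],
    [0.109, -0.452, 0, 0, 0, 0.012, -0.2],
    [0.101, -0.453, 0, 0, 0, 0.013, -0.2],
    [0.091, -0.456, 0, 0, 0, 0.013, -0.2],
    [0.081, -0.457, 0, 0, 0, 0.013, -0.2],
  ],
)

```text
time: 27.32
tcp_pos: [0.3978, -0.346, 0.3003]
tool_rot: [-180.0, 0.0, 175.8]
force: [0.9, -0.4, -0.0]
gripper_width: 0.597
finger_force: 0.0
```

Emit:
arm_command(
  commands=[
    [0, 0, 0, 0, 0, 0, -0.2],
    [0, 0, 0.387, 0, 0, 0, -0.2],
    [0, 0, 0.386, 0, 0, 0, -0.2],
    [0, 0, 0.387, 0, 0, 0, -0.2],
    [0, 0, 0, 0, 0, 0, -0.2],
  ],
)

```text
time: 27.95
tcp_pos: [0.398, -0.3433, 0.1824]
tool_rot: [179.8, -0.2, 175.8]
force: [-0.3, -0.1, 0.0]
gripper_width: 0.599
finger_force: 0.0
```

Emit:
arm_command(
  commands=[
    [0, 0, 0, 0, 0, 0, 1],
    [0, 0, 0, 0, 0, 0, 1],
    [0, 0, 0, 0, 0, 0, 1],
    [0, 0, 0, 0, 0, 0, 1],
  ],
)

```text
time: 28.45
tcp_pos: [0.3988, -0.3447, 0.1858]
tool_rot: [-179.9, 0.1, 175.8]
force: [1.2, 1.7, 9.6]
gripper_width: 0.271
finger_force: 50.1
```

Emit:
arm_command(
  commands=[
    [0, 0, -0.387, 0, 0, 0, 1],
    [0, 0, -0.386, 0, 0, 0, 1],
    [0, 0, -0.387, 0, 0, 0, 1],
    [-0.11, 0.466, 0, 0, 0, -0.013, 1],
    [-0.119, 0.465, 0, 0, 0, -0.013, 1],
  ],
)

```text
time: 29.08
tcp_pos: [0.4274, -0.2522, 0.3019]
tool_rot: [-179.9, 0.2, 178.1]
force: [0.4, -0.5, -0.7]
gripper_width: 0.27
finger_force: 49.2
```

Emit:
arm_command(
  commands=[
    [-0.128, 0.461, 0, 0, 0, -0.012, 1],
    [-0.137, 0.459, 0, 0, 0, -0.013, 1],
    [-0.147, 0.456, 0, 0, 0, -0.013, 1],
    [-0.156, 0.453, 0, 0, 0, -0.013, 1],
    [-0.165, 0.45, 0, 0, 0, -0.013, 1],
  ],
)

```text
time: 29.7
tcp_pos: [0.4992, -0.0229, 0.3014]
tool_rot: [-180.0, 0.1, -176.1]
force: [0.6, -0.7, -0.5]
gripper_width: 0.267
finger_force: 49.2
```

Emit:
arm_command(
  commands=[
    [-0.174, 0.447, 0, 0, 0, -0.012, 1],
    [-0.183, 0.443, 0, 0, 0, -0.013, 1],
    [-0.191, 0.439, 0, 0, 0, -0.013, 1],
    [0, 0, 0, 0, 0, 0, 1],
  ],
)

```text
time: 30.2
tcp_pos: [0.5424, 0.1155, 0.3014]
tool_rot: [180.0, 0.2, -172.5]
force: [0.1, -0.4, -0.9]
gripper_width: 0.272
finger_force: 49.3
```

Emit:
arm_command(
  commands=[
    [0, 0, 0.37, 0, 0, 0, 1],
    [0, 0, 0.37, 0, 0, 0, 1],
    [0, 0, 0.34, 0, 0, 0, 1],
    [0, 0, 0.02, 0, 0, 0, 1],
    [0, 0, 0, 0, 0, 0, 0.16],
  ],
)

```text
time: 30.82
tcp_pos: [0.5419, 0.1122, 0.1908]
tool_rot: [-180.0, 0.0, -172.7]
force: [0.3, 0.2, 0.3]
gripper_width: 0.418
finger_force: 0.0
```

Emit:
arm_command(
  commands=[
    [0, 0, 0, 0, 0, 0, 0.16],
    [0, 0, 0, 0, 0, 0, 0.16],
    [0, 0, -0.4, 0, 0, 0, 0.16],
    [0, 0, -0.4, 0, 0, 0, 0.16],
    [0, 0, -0.3, 0, 0, 0, 0.16],
  ],
)

```text
time: 31.45
tcp_pos: [0.5418, 0.1127, 0.302]
tool_rot: [-180.0, 0.1, -172.7]
force: [-0.0, -0.5, 0.2]
gripper_width: 0.419
finger_force: 0.0
```

```bash
python3 -c "
from cyc import *
from fit import *
im=env.camera('top');locate(im,[],C0)
s=W(.038,-.0445)
e=cycle([*s,.30,187.3],(.5999,-.3346),187.3,(-.03,.0445))
print('CAN2')
cycle(e,(.4215,-.223),187.3,(.03,.0445))"
```

```text
can [ 0.5999 -0.3348] 0.096
can [ 0.4216 -0.223 ] 0.192
approach
[[0.0,-0.451,0.0,0,0,-0.0,-0.2],[0.0,-0.451,0.0,0,0,-0.0,-0.2],[0.0,-0.452,0.0,0,0,-0.0,-0.2],[0.0,-0.451,0.0,0,0,-0.0,-0.2],[0.0,-0.451,0.0,0,0,-0.0,-0.2]]
[[0.0,-0.451,0.0,0,0,-0.0,-0.2],[0.001,-0.452,0.0,0,0,-0.0,-0.2],[-0.0,-0.451,0.0,0,0,-0.0,-0.2],[-0.0,-0.451,0.0,0,0,-0.0,-0.2],[-0.0,-0.451,0.0,0,0,-0.0,-0.2]]
[[-0.0,-0.0,0.0,0,0,-0.0,-0.2],[-0.0,-0.0,0.387,0,0,-0.0,-0.2],[-0.0,-0.0,0.386,0,0,-0.0,-0.2],[-0.0,-0.0,0.387,0,0,-0.0,-0.2]]
end [ 0.5999 -0.3346  0.184 ] 187.3
grip
[[-0.0,-0.0,0.0,0,0,-0.0,1],[-0.0,-0.0,0.0,0,0,-0.0,1],[-0.0,-0.0,0.0,0,0,-0.0,1],[-0.0,-0.0,0.0,0,0,-0.0,1]]
end [ 0.5999 -0.3346  0.184 ] 187.3
carry
[[-0.0,-0.0,-0.387,0,0,-0.0,1],[-0.0,-0.0,-0.386,0,0,-0.0,1],[-0.0,-0.0,-0.387,0,0,-0.0,1],[0.062,0.491,0.0,0,0,-0.0,1],[0.061,0.491,0.0,0,0,-0.0,1]]
[[0.062,0.491,0.0,0,0,-0.0,1],[0.062,0.491,0.0,0,0,-0.0,1],[0.062,0.492,0.0,0,0,-0.0,1],[0.061,0.491,0.0,0,0,-0.0,1],[0.062,0.491,0.0,0,0,-0.0,1]]
[[0.062,0.491,0.0,0,0,-0.0,1],[0.061,0.491,0.0,0,0,-0.0,1],[0.062,0.491,0.0,0,0,-0.0,1],[0.062,0.4
[... 242 characters left out ...]
0,-0.0,0.16],[-0.0,0.0,0.0,0,0,-0.0,0.16],[-0.0,0.0,-0.37,0,0,-0.0,0.16],[-0.0,0.0,-0.37,0,0,-0.0,0.16]]
[[-0.0,0.0,-0.37,0,0,-0.0,0.16]]
end [0.4639 0.1926 0.3   ] 187.3
CAN2
approachTraceback (most recent call last):
  File "<string>", line 8, in <module>
    cycle(e,(.4215,-.223),187.3,(.03,.0445))
    ~~~~~^^^^^^^^^^^^^^^^^^^^^^^^^^^^^^^^^^^
  File "cyc.py", line 6, in cycle
    print('approach');e=plan(start,[(*start[:2],max(start[2],zt),start[3],go)]*(start[2]<zt-.01)+[(*obj,zt,yaw,go),(*obj,zt,yaw,go,1),(*obj,.184,yaw,go)])
                                   ~~~~~~~~~~~~~~~~~~~~~~~~~~~~~~~~~~~~~~~~~~~^^~~~~~~~~~~~~~~~~
TypeError: can't multiply sequence by non-int of type 'numpy.bool'
```

Emit:
arm_command(
  commands=[
    [0, -0.451, 0, 0, 0, 0, -0.2],
    [0, -0.451, 0, 0, 0, 0, -0.2],
    [0, -0.452, 0, 0, 0, 0, -0.2],
    [0, -0.451, 0, 0, 0, 0, -0.2],
    [0, -0.451, 0, 0, 0, 0, -0.2],
  ],
)

```text
time: 32.12
tcp_pos: [0.5706, -0.1126, 0.3003]
tool_rot: [-180.0, 0.0, -172.7]
force: [0.8, 0.9, 0.7]
gripper_width: 0.605
finger_force: 0.0
```

Emit:
arm_command(
  commands=[
    [0, -0.451, 0, 0, 0, 0, -0.2],
    [0, -0.452, 0, 0, 0, 0, -0.2],
    [0, -0.451, 0, 0, 0, 0, -0.2],
    [0, -0.451, 0, 0, 0, 0, -0.2],
    [0, -0.451, 0, 0, 0, 0, -0.2],
  ],
)

```text
time: 32.75
tcp_pos: [0.5993, -0.3363, 0.3002]
tool_rot: [-180.0, 0.0, -172.7]
force: [0.6, -0.0, 1.0]
gripper_width: 0.597
finger_force: 0.0
```

Emit:
arm_command(
  commands=[
    [0, 0, 0, 0, 0, 0, -0.2],
    [0, 0, 0.387, 0, 0, 0, -0.2],
    [0, 0, 0.386, 0, 0, 0, -0.2],
    [0, 0, 0.387, 0, 0, 0, -0.2],
    [0, 0, 0, 0, 0, 0, -0.2],
  ],
)

```text
time: 33.38
tcp_pos: [0.5984, -0.3336, 0.1816]
tool_rot: [179.8, -0.2, -172.7]
force: [-0.5, -0.6, 0.7]
gripper_width: 0.599
finger_force: 0.0
```

Emit:
arm_command(
  commands=[
    [0, 0, 0, 0, 0, 0, 1],
    [0, 0, 0, 0, 0, 0, 1],
    [0, 0, 0, 0, 0, 0, 1],
    [0, 0, 0, 0, 0, 0, 1],
  ],
)

```text
time: 33.88
tcp_pos: [0.6, -0.3351, 0.1862]
tool_rot: [-179.9, 0.1, -172.7]
force: [-0.6, 1.8, 8.3]
gripper_width: 0.314
finger_force: 49.6
```

Emit:
arm_command(
  commands=[
    [0, 0, -0.387, 0, 0, 0, 1],
    [0, 0, -0.386, 0, 0, 0, 1],
    [0, 0, -0.387, 0, 0, 0, 1],
    [0.062, 0.491, 0, 0, 0, 0, 1],
    [0.062, 0.491, 0, 0, 0, 0, 1],
  ],
)

```text
time: 34.5
tcp_pos: [0.5741, -0.2382, 0.3017]
tool_rot: [-179.9, 0.1, -172.7]
force: [1.2, -0.0, -0.0]
gripper_width: 0.311
finger_force: 49.3
```

Emit:
arm_command(
  commands=[
    [0.062, 0.491, 0, 0, 0, 0, 1],
    [0.062, 0.491, 0, 0, 0, 0, 1],
    [0.062, 0.491, 0, 0, 0, 0, 1],
    [0.061, 0.491, 0, 0, 0, 0, 1],
    [0.062, 0.491, 0, 0, 0, 0, 1],
  ],
)

```text
time: 35.12
tcp_pos: [0.5122, 0.002, 0.3012]
tool_rot: [-180.0, 0.1, -172.7]
force: [0.4, 0.6, -0.2]
gripper_width: 0.309
finger_force: 49.3
```

Emit:
arm_command(
  commands=[
    [0.062, 0.491, 0, 0, 0, 0, 1],
    [0.061, 0.491, 0, 0, 0, 0, 1],
    [0.062, 0.491, 0, 0, 0, 0, 1],
    [0.062, 0.491, 0, 0, 0, 0, 1],
    [0, 0, 0, 0, 0, 0, 1],
  ],
)

```text
time: 35.75
tcp_pos: [0.4622, 0.1948, 0.3011]
tool_rot: [180.0, 0.1, -172.5]
force: [0.7, -1.0, -0.5]
gripper_width: 0.309
finger_force: 49.4
```

Emit:
arm_command(
  commands=[
    [0, 0, 0.37, 0, 0, 0, 1],
    [0, 0, 0.37, 0, 0, 0, 1],
    [0, 0, 0.34, 0, 0, 0, 1],
    [0, 0, 0.02, 0, 0, 0, 1],
    [0, 0, 0, 0, 0, 0, 0.1],
  ],
)

```text
time: 36.38
tcp_pos: [0.4635, 0.1919, 0.1912]
tool_rot: [180.0, 0.0, -172.7]
force: [-0.4, 0.0, 1.4]
gripper_width: 0.451
finger_force: 0.0
```

Emit:
arm_command(
  commands=[
    [0, 0, 0, 0, 0, 0, 0.1],
    [0, 0, 0, 0, 0, 0, 0.1],
    [0, 0, -0.4, 0, 0, 0, 0.1],
    [0, 0, -0.4, 0, 0, 0, 0.1],
    [0, 0, -0.3, 0, 0, 0, 0.1],
  ],
)

```text
time: 37.0
tcp_pos: [0.463, 0.1922, 0.3022]
tool_rot: [180.0, 0.1, -172.7]
force: [-0.0, -0.8, -0.3]
gripper_width: 0.448
finger_force: 0.0
```

```bash
sed -i 's/\*(start\[2\]<zt-.01)/*int(start[2]<zt-.01)/' cyc.py; python3 -c "
from cyc import *
from fit import *
im=env.camera('top');locate(im,[],C0[1:])
s=W(-.03,.0445)
cycle([*s,.30,187.3],(.4215,-.223),187.3,(.03,.0445))"
```

```text
can [ 0.4215 -0.223 ] 0.189
approach
[[0.105,-0.452,0.0,0,0,-0.0,-0.2],[0.106,-0.452,0.0,0,0,-0.0,-0.2],[0.105,-0.452,0.0,0,0,-0.0,-0.2],[0.106,-0.452,0.0,0,0,-0.0,-0.2],[0.105,-0.452,0.0,0,0,-0.0,-0.2]]
[[0.105,-0.453,0.0,0,0,-0.0,-0.2],[0.106,-0.452,0.0,0,0,-0.0,-0.2],[0.105,-0.452,0.0,0,0,-0.0,-0.2],[0.106,-0.452,0.0,0,0,-0.0,-0.2],[-0.0,0.0,0.0,0,0,-0.0,-0.2]]
[[-0.0,0.0,0.387,0,0,-0.0,-0.2],[-0.0,0.0,0.386,0,0,-0.0,-0.2],[-0.0,0.0,0.387,0,0,-0.0,-0.2]]
end [ 0.4215 -0.223   0.184 ] 187.3
grip
[[-0.0,0.0,0.0,0,0,-0.0,1],[-0.0,0.0,0.0,0,0,-0.0,1],[-0.0,0.0,0.0,0,0,-0.0,1],[-0.0,0.0,0.0,0,0,-0.0,1]]
end [ 0.4215 -0.223   0.184 ] 187.3
carry
[[-0.0,0.0,-0.387,0,0,-0.0,1],[-0.0,0.0,-0.386,0,0,-0.0,1],[-0.0,0.0,-0.387,0,0,-0.0,1],[-0.172,0.452,0.0,0,0,-0.0,1],[-0.172,0.452,0.0,0,0,-0.0,1]]
[[-0.172,0.452,0.0,0,0,-0.0,1],[-0.172,0.452,0.0,0,0,-0.0,1],[-0.173,0.452,0.0,0,0,-0.0,1],[-0.172,0.453,0.0,0,0,-0.0,1],[-0.172,0.452,0.0,0,0,-0.0,1]]
[[-0.172,0.452,0.0,0,0,-0.0,1],[-0.172,0.452,0.0,0,0,-0.0,1],[0.0,-0.0,0.0,0,0,-0.0,1],[0.0,-0.0,0.37,0,0,-0.0,1],[0.0,-0.0,0.37,0,0,-0.0,1]]
[[0.0,-0.0,0.37,0,0,-0.0,1],[0.0,-0.0,0.0,0,0,-0.0,1]]
end [0.5234 0.2003 0.189 ] 187.3
release
[[0.0,-0.0,0.0,0,0,-0.0,0.16],[0.0,-0.0,0.0,0,0,-0.0,0.16],[0.0,-0.0,0.0,0,0,-0.0,0.16],[0.0,-0.0,-0.37,0,0,-0.0,0.16],[0.0,-0.0,-0.37,0,0,-0.0,0.16]]
[[0.0,-0.0,-0.37,0,0,-0.0,0.16]]
end [0.5234 0.2003 0.3   ] 187.3
```

Emit:
arm_command(
  commands=[
    [0.105, -0.452, 0, 0, 0, 0, -0.2],
    [0.106, -0.452, 0, 0, 0, 0, -0.2],
    [0.105, -0.452, 0, 0, 0, 0, -0.2],
    [0.106, -0.452, 0, 0, 0, 0, -0.2],
    [0.105, -0.452, 0, 0, 0, 0, -0.2],
  ],
)

```text
time: 37.67
tcp_pos: [0.4393, -0.0401, 0.3005]
tool_rot: [-180.0, 0.0, -172.7]
force: [-0.1, -0.2, 0.5]
gripper_width: 0.598
finger_force: 0.0
```

Emit:
arm_command(
  commands=[
    [0.105, -0.453, 0, 0, 0, 0, -0.2],
    [0.106, -0.452, 0, 0, 0, 0, -0.2],
    [0.105, -0.452, 0, 0, 0, 0, -0.2],
    [0.106, -0.452, 0, 0, 0, 0, -0.2],
    [0, 0, 0, 0, 0, 0, -0.2],
  ],
)

```text
time: 38.3
tcp_pos: [0.4206, -0.2261, 0.3004]
tool_rot: [-179.9, 0.1, -172.9]
force: [-0.3, 0.8, 0.7]
gripper_width: 0.598
finger_force: 0.0
```

Emit:
arm_command(
  commands=[
    [0, 0, 0, 0, 0, 0, -0.2],
    [0, 0, 0.387, 0, 0, 0, -0.2],
    [0, 0, 0.386, 0, 0, 0, -0.2],
    [0, 0, 0.387, 0, 0, 0, -0.2],
    [0, 0, 0, 0, 0, 0, -0.2],
  ],
)

```text
time: 38.92
tcp_pos: [0.4203, -0.222, 0.1826]
tool_rot: [179.8, -0.2, -172.6]
force: [-0.4, 0.7, 0.3]
gripper_width: 0.597
finger_force: 0.0
```

Emit:
arm_command(
  commands=[
    [0, 0, 0, 0, 0, 0, 1],
    [0, 0, 0, 0, 0, 0, 1],
    [0, 0, 0, 0, 0, 0, 1],
    [0, 0, 0, 0, 0, 0, 1],
  ],
)

```text
time: 39.42
tcp_pos: [0.4211, -0.2234, 0.1856]
tool_rot: [-179.9, 0.1, -172.7]
force: [0.6, 4.9, 12.5]
gripper_width: 0.313
finger_force: 49.7
```

Emit:
arm_command(
  commands=[
    [0, 0, -0.387, 0, 0, 0, 1],
    [0, 0, -0.386, 0, 0, 0, 1],
    [0, 0, -0.387, 0, 0, 0, 1],
    [-0.172, 0.452, 0, 0, 0, 0, 1],
    [-0.172, 0.452, 0, 0, 0, 0, 1],
  ],
)

```text
time: 40.05
tcp_pos: [0.4436, -0.1286, 0.3018]
tool_rot: [-179.9, 0.2, -172.8]
force: [1.1, 0.6, -1.3]
gripper_width: 0.301
finger_force: 49.4
```

Emit:
arm_command(
  commands=[
    [-0.172, 0.452, 0, 0, 0, 0, 1],
    [-0.172, 0.452, 0, 0, 0, 0, 1],
    [-0.173, 0.452, 0, 0, 0, 0, 1],
    [-0.172, 0.453, 0, 0, 0, 0, 1],
    [-0.172, 0.452, 0, 0, 0, 0, 1],
  ],
)

```text
time: 40.67
tcp_pos: [0.5001, 0.1075, 0.3014]
tool_rot: [-180.0, 0.1, -172.7]
force: [0.9, -0.6, -1.4]
gripper_width: 0.311
finger_force: 49.4
```

Emit:
arm_command(
  commands=[
    [-0.172, 0.452, 0, 0, 0, 0, 1],
    [-0.172, 0.452, 0, 0, 0, 0, 1],
    [0, 0, 0, 0, 0, 0, 1],
    [0, 0, 0, 0, 0, 0, 1],
  ],
)

```text
time: 41.18
tcp_pos: [0.5223, 0.1998, 0.3008]
tool_rot: [-180.0, 0.0, -172.6]
force: [-0.4, -0.4, -0.7]
gripper_width: 0.309
finger_force: 49.5
```

Emit:
arm_command(
  commands=[
    [0, 0, 0.37, 0, 0, 0, 1],
    [0, 0, 0.37, 0, 0, 0, 1],
    [0, 0, 0.34, 0, 0, 0, 1],
    [0, 0, 0.02, 0, 0, 0, 1],
    [0, 0, 0, 0, 0, 0, 0.1],
  ],
)

```text
time: 41.8
tcp_pos: [0.5227, 0.1993, 0.191]
tool_rot: [-180.0, 0.0, -172.7]
force: [0.4, -0.6, 1.0]
gripper_width: 0.446
finger_force: 0.0
```

Emit:
arm_command(
  commands=[
    [0, 0, 0, 0, 0, 0, 0.1],
    [0, 0, 0, 0, 0, 0, 0.1],
    [0, 0, -0.4, 0, 0, 0, 0.1],
    [0, 0, -0.4, 0, 0, 0, 0.1],
    [0, 0, -0.3, 0, 0, 0, 0.2],
  ],
)

```text
time: 42.42
tcp_pos: [0.5226, 0.1999, 0.3022]
tool_rot: [180.0, 0.1, -172.7]
force: [0.2, 0.2, -0.9]
gripper_width: 0.406
finger_force: 0.0
```

```bash
python3 - <<'E'
from cyc import *
s=W(.03,.0445)
e=plan([*s,.30,187.3],[(.5959,.2606,.29,182.3,.2)])
V=[.486,.2562]
print('down');e=plan(e,[(*e[:3],182.3,.2,1),(*e[:2],.232,182.3,.2,2),(*e[:2],.232,182.3,1,3)])
print('swing');e=plan(e,arc(V,.110,362.3,276.9,.232,.232,1,-180,7.2))
E
```

```text
[[-0.398,0.253,0.05,0,0,0.028,0.2],[-0.386,0.271,0.05,0,0,0.028,0.2]]
end [0.5959 0.2606 0.29  ] 182.26
down
[[0.0,0.0,0.0,0,0,-0.0,0.2],[0.0,0.0,0.29,0,0,-0.0,0.2],[0.0,0.0,0.29,0,0,-0.0,0.2],[0.0,0.0,0.0,0,0,-0.0,1],[0.0,0.0,0.0,0,0,-0.0,1]]
[[0.0,0.0,0.0,0,0,-0.0,1]]
end [0.5959 0.2606 0.232 ] 182.26
swing
[[0.008,-0.136,0.0,0,0,0.079,1],[0.008,-0.137,0.0,0,0,0.079,1],[0.009,-0.136,0.0,0,0,0.079,1],[0.008,-0.136,0.0,0,0,0.079,1],[0.009,-0.137,0.0,0,0,0.079,1]]
[[0.008,-0.136,0.0,0,0,0.079,1],[0.009,-0.136,0.0,0,0,0.079,1],[0.008,-0.136,0.0,0,0,0.079,1],[0.009,-0.137,0.0,0,0,0.079,1],[0.008,-0.136,0.0,0,0,0.079,1]]
[[0.009,-0.136,0.0,0,0,0.079,1],[0.008,-0.136,0.0,0,0,0.079,1]]
end [0.4993 0.147  0.232 ] 96.94
```

Emit:
arm_command(
  commands=[
    [-0.398, 0.253, 0.05, 0, 0, 0.028, 0.2],
    [-0.386, 0.271, 0.05, 0, 0, 0.028, 0.2],
    [0, 0, 0, 0, 0, 0, 0.2],
  ],
)

```text
time: 42.8
tcp_pos: [0.5966, 0.2619, 0.2902]
tool_rot: [180.0, 0.1, -177.7]
force: [-0.4, 0.0, 0.6]
gripper_width: 0.399
finger_force: 0.0
```

```bash
python3 - <<'E'
from h import *
im=env.camera('side')[:,:,::-1]; im2=env.camera('top')[:,:,::-1]
a=cv2.resize(im[190:370,250:420],None,fx=2.3,fy=2.3,interpolation=cv2.INTER_CUBIC)
b=cv2.resize(im2[205:325,222:402],None,fx=2.2,fy=2.2,interpolation=cv2.INTER_CUBIC)
h=max(a.shape[0],b.shape[0]); P=lambda m:cv2.copyMakeBorder(m,0,h-m.shape[0],0,0,cv2.BORDER_CONSTANT)
cv2.imwrite('pics/c4.png',cv2.convertScaleAbs(np.hstack([P(a),P(b)])[:, :800],alpha=1.5))
E
```

```text
(no output)
```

View pics/c4.png

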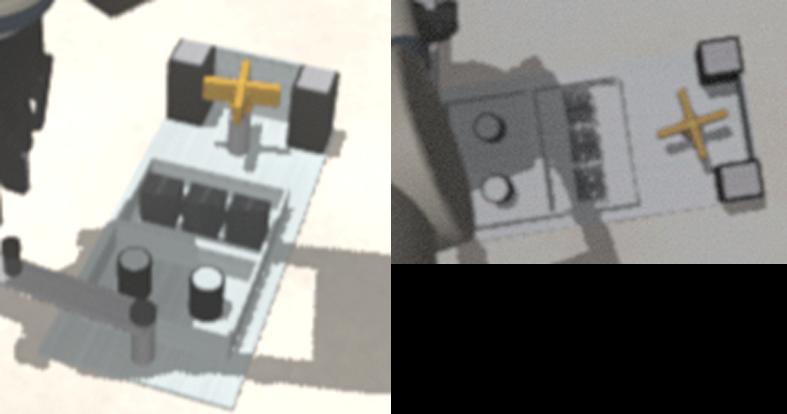

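All three sinks sit side by side in the nut bay and both cans stand in the pivot bay (cans at (135,270), (207,292) in the side crop). Now swing the bar home.

Emit:
arm_command(
  commands=[
    [0, 0, 0.29, 0, 0, 0, 0.2],
    [0, 0, 0.29, 0, 0, 0, 0.2],
    [0, 0, 0, 0, 0, 0, 1],
    [0, 0, 0, 0, 0, 0, 1],
    [0, 0, 0, 0, 0, 0, 1],
  ],
  force=40,
)

```text
time: 43.52
tcp_pos: [0.5939, 0.2598, 0.2316]
tool_rot: [-179.9, -0.2, -177.7]
force: [-5.8, -0.9, -24.6]
gripper_width: 0.166
finger_force: 39.3
```

Emit:
arm_command(
  commands=[
    [0.008, -0.136, 0, 0, 0, 0.079, 1],
    [0.008, -0.137, 0, 0, 0, 0.079, 1],
    [0.009, -0.136, 0, 0, 0, 0.079, 1],
    [0.008, -0.136, 0, 0, 0, 0.079, 1],
    [0.009, -0.137, 0, 0, 0, 0.079, 1],
  ],
)

```text
time: 44.15
tcp_pos: [0.5757, 0.1952, 0.2317]
tool_rot: [-179.9, -0.2, 146.5]
force: [-7.4, 5.3, -26.1]
gripper_width: 0.166
finger_force: 39.3
```

Emit:
arm_command(
  commands=[
    [0.008, -0.136, 0, 0, 0, 0.079, 1],
    [0.009, -0.136, 0, 0, 0, 0.079, 1],
    [0.008, -0.136, 0, 0, 0, 0.079, 1],
    [0.009, -0.137, 0, 0, 0, 0.079, 1],
    [0.008, -0.136, 0, 0, 0, 0.079, 1],
  ],
)

```text
time: 44.78
tcp_pos: [0.5235, 0.1535, 0.2317]
tool_rot: [-179.9, -0.1, 110.9]
force: [-4.8, 16.8, -34.6]
gripper_width: 0.163
finger_force: 39.2
```

Emit:
arm_command(
  commands=[
    [0.009, -0.136, 0, 0, 0, 0.079, 1],
    [0.008, -0.136, 0, 0, 0, 0.079, 1],
    [0, 0, 0, 0, 0, 0, 1],
  ],
)

```text
time: 45.15
tcp_pos: [0.4987, 0.1465, 0.233]
tool_rot: [179.9, 0.0, 96.9]
force: [-0.4, -2.3, -17.6]
gripper_width: 0.16
finger_force: 40.3
```

Emit:
arm_command(
  commands=[
    [0, -0.02, 0, 0, 0, 0, 1],
    [0, 0, 0, 0, 0, 0, 1],
    [0, 0, 0, 0, 0, 0, 1],
  ],
)

```text
time: 45.52
tcp_pos: [0.4976, 0.1463, 0.233]
tool_rot: [179.8, 0.0, 97.0]
force: [4.4, -2.4, -15.1]
gripper_width: 0.159
finger_force: 40.5
```

Emit:
arm_command(
  commands=[
    [0, 0, 0, 0, 0, 0, 0.2],
    [0, 0, 0, 0, 0, 0, 0.2],
    [0, 0, 0, 0, 0, 0, 0.2],
    [0, 0, -0.43, 0, 0, 0, 0.34],
    [0, 0, 0, 0, 0, 0, 0.34],
  ],
)

```text
time: 46.15
tcp_pos: [0.4972, 0.1465, 0.2775]
tool_rot: [179.7, -0.0, 97.0]
force: [0.7, -0.7, -0.5]
gripper_width: 0.331
finger_force: 0.0
```

```bash
python3 - <<'E'
from plan import *
N=[.518,.003]
P=lambda a:(N[0]+.024*np.cos(np.radians(a)),N[1]+.024*np.sin(np.radians(a)))
e=plan([.4980,.1468,.275,97],[(*P(106.6),.275,106.6,.34),(*P(106.6),.275,106.6,.34,1),(*P(106.6),.235,106.6,.34,1)])
print('a1');e=plan(e,arc(N,.024,106.6,39,.235,.2335,1,0,9.7))
e=[*e[:2],.275,e[3]]
print('back');e=plan(e,arc(N,.024,39,129,.275,.275,.34,0,9))
print('a2');e=plan([*e[:2],.2335,e[3]],arc(N,.024,129,39,.2335,.2315,1,0,9))
print('a3');e=plan([*P(129),.2315,129],arc(N,.024,129,94,.2315,.2307,1,0,8.8))
E
```

```text
[[-0.405,-0.006,0.0,0,0,-0.036,0.34],[-0.404,-0.028,0.0,0,0,-0.035,0.34],[-0.402,-0.051,0.0,0,0,-0.036,0.34],[0.0,0.0,0.0,0,0,0.0,0.34],[0.0,0.0,0.4,0,0,0.0,0.34]]
end [0.5111 0.026  0.235 ] 106.63
a1
[[-0.003,0.041,0.002,0,0,0.108,1],[-0.004,0.04,0.002,0,0,0.107,1],[-0.003,0.04,0.002,0,0,0.107,1],[-0.004,0.04,0.003,0,0,0.108,1],[-0.003,0.041,0.002,0,0,0.107,1]]
[[-0.003,0.04,0.002,0,0,0.107,1],[-0.004,0.04,0.002,0,0,0.107,1]]
end [0.5366 0.0181 0.2335] 39.04
back
[[-0.003,-0.037,0.0,0,0,-0.1,0.34],[-0.003,-0.038,0.0,0,0,-0.1,0.34],[-0.003,-0.037,0.0,0,0,-0.1,0.34],[-0.002,-0.038,0.0,0,0,-0.1,0.34],[-0.003,-0.037,0.0,0,0,-0.1,0.34]]
[[-0.003,-0.038,0.0,0,0,-0.1,0.34],[-0.003,-0.038,0.0,0,0,-0.1,0.34],[-0.003,-0.037,0.0,0,0,-0.1,0.34],[-0.003,-0.038,0.0,0,0,-0.1,0.34],[-0.003,-0.037,0.0,0,0,-0.1,0.34]]
end [0.5029 0.0217 0.275 ] 129.04
a2
[[-0.003,0.037,0.002,0,0,0.1,1],[-0.003,0.038,0.002,0,0,0.1,1],[-0.003,0.037,0.002,0,0,0.1,1],[-0.003,0.038,0.002,0,0,0.1,1],[-0.003,0.037,0.002,0,0,0.1,1]]
[[-0.003,0.038,0.002,0,0,0.1,1],[-0.003,0.037,0.002,0,0,0.1,1],[-0.003,0.038,0.002,0,0,0.1,1],[-0.003,0.037,0.002,0,0,0.1,1],[-0.003,0.038,0.002,0,0,0.1,1]]
end [0.5366 0.0181 0.2315] 39.04
a3
[[-0.003,0.037,0.002,0,0,0.097,1],[-0.003,0.036,0.002,0,0,0.097,1],[-0.002,0.036,0.002,0,0,0.098,1],[-0.003,0.037,0.002,0,0,0.097,1]]
end [0.5163 0.027  0.2307] 93.99
```

Emit:
arm_command(
  commands=[
    [-0.405, -0.006, 0, 0, 0, -0.036, 0.34],
    [-0.404, -0.028, 0, 0, 0, -0.035, 0.34],
    [-0.402, -0.051, 0, 0, 0, -0.036, 0.34],
    [0, 0, 0, 0, 0, 0, 0.34],
    [0, 0, 0.4, 0, 0, 0, 0.34],
  ],
)

```text
time: 46.78
tcp_pos: [0.5104, 0.0254, 0.2361]
tool_rot: [179.7, 0.1, 106.5]
force: [1.3, 0.8, -0.6]
gripper_width: 0.331
finger_force: 0.0
```

Emit:
arm_command(
  commands=[
    [0, 0, 0, 0, 0, 0, 0.34],
    [0, 0, 0, 0, 0, 0, 1],
    [0, 0, 0, 0, 0, 0, 1],
    [0, 0, 0, 0, 0, 0, 1],
  ],
)

```text
time: 47.28
tcp_pos: [0.5094, 0.0258, 0.2358]
tool_rot: [180.0, -0.0, 106.6]
force: [-3.0, 5.5, 5.2]
gripper_width: 0.083
finger_force: 44.3
```

Emit:
arm_command(
  commands=[
    [-0.003, 0.041, 0.002, 0, 0, 0.108, 1],
    [-0.004, 0.04, 0.002, 0, 0, 0.107, 1],
    [-0.003, 0.04, 0.002, 0, 0, 0.107, 1],
    [-0.004, 0.04, 0.003, 0, 0, 0.108, 1],
    [-0.003, 0.041, 0.002, 0, 0, 0.107, 1],
  ],
)

```text
time: 47.9
tcp_pos: [0.5291, 0.0232, 0.2347]
tool_rot: [180.0, -0.0, 58.0]
force: [-5.2, 3.0, 6.5]
gripper_width: 0.079
finger_force: 44.6
```

Emit:
arm_command(
  commands=[
    [-0.003, 0.04, 0.002, 0, 0, 0.107, 1],
    [-0.004, 0.04, 0.002, 0, 0, 0.107, 1],
    [0, 0, 0, 0, 0, 0, 1],
  ],
)

```text
time: 48.28
tcp_pos: [0.5351, 0.0177, 0.2342]
tool_rot: [180.0, -0.0, 38.8]
force: [-2.6, 3.8, 5.4]
gripper_width: 0.082
finger_force: 44.6
```

Emit:
arm_command(
  commands=[
    [0, 0, 0, 0, 0, 0, 0.34],
    [0, 0, 0, 0, 0, 0, 0.34],
    [0, 0, 0, 0, 0, 0, 0.34],
    [0, 0, -0.415, 0, 0, 0, 0.34],
    [0, 0, 0, 0, 0, 0, 0.34],
  ],
)

```text
time: 48.9
tcp_pos: [0.5358, 0.0175, 0.2773]
tool_rot: [179.8, -0.2, 39.0]
force: [0.4, 0.0, -0.8]
gripper_width: 0.33
finger_force: 0.0
```

Emit:
arm_command(
  commands=[
    [-0.003, -0.037, 0, 0, 0, -0.1, 0.34],
    [-0.003, -0.038, 0, 0, 0, -0.1, 0.34],
    [-0.003, -0.037, 0, 0, 0, -0.1, 0.34],
    [-0.002, -0.038, 0, 0, 0, -0.1, 0.34],
    [-0.003, -0.037, 0, 0, 0, -0.1, 0.34],
  ],
)

```text
time: 49.52
tcp_pos: [0.5187, 0.0265, 0.2745]
tool_rot: [-180.0, 0.0, 84.3]
force: [-0.5, -0.5, 0.3]
gripper_width: 0.329
finger_force: 0.0
```

Emit:
arm_command(
  commands=[
    [-0.003, -0.038, 0, 0, 0, -0.1, 0.34],
    [-0.003, -0.038, 0, 0, 0, -0.1, 0.34],
    [-0.003, -0.037, 0, 0, 0, -0.1, 0.34],
    [-0.003, -0.038, 0, 0, 0, -0.1, 0.34],
    [-0.003, -0.037, 0, 0, 0, -0.1, 0.34],
  ],
)

```text
time: 50.15
tcp_pos: [0.5011, 0.0211, 0.2745]
tool_rot: [-180.0, -0.0, 129.3]
force: [-0.3, 0.1, -0.0]
gripper_width: 0.331
finger_force: 0.0
```

Emit:
arm_command(
  commands=[
    [0, 0, 0, 0, 0, 0, 0.34],
    [0, 0, 0.415, 0, 0, 0, 0.34],
    [0, 0, 0, 0, 0, 0, 1],
    [0, 0, 0, 0, 0, 0, 1],
    [0, 0, 0, 0, 0, 0, 1],
  ],
)

```text
time: 50.78
tcp_pos: [0.501, 0.0215, 0.2335]
tool_rot: [-179.9, -0.1, 128.9]
force: [3.0, 3.0, -31.4]
gripper_width: 0.081
finger_force: 39.8
```

Emit:
arm_command(
  commands=[
    [-0.003, 0.037, 0.002, 0, 0, 0.1, 1],
    [-0.003, 0.038, 0.002, 0, 0, 0.1, 1],
    [-0.003, 0.037, 0.002, 0, 0, 0.1, 1],
    [-0.003, 0.038, 0.002, 0, 0, 0.1, 1],
    [-0.003, 0.037, 0.002, 0, 0, 0.1, 1],
  ],
)

```text
time: 51.4
tcp_pos: [0.5188, 0.0268, 0.2326]
tool_rot: [-179.9, -0.0, 83.6]
force: [4.3, 4.3, -29.7]
gripper_width: 0.079
finger_force: 39.9
```

Emit:
arm_command(
  commands=[
    [-0.003, 0.038, 0.002, 0, 0, 0.1, 1],
    [-0.003, 0.037, 0.002, 0, 0, 0.1, 1],
    [-0.003, 0.038, 0.002, 0, 0, 0.1, 1],
    [-0.003, 0.037, 0.002, 0, 0, 0.1, 1],
    [-0.003, 0.038, 0.002, 0, 0, 0.1, 1],
  ],
)

```text
time: 52.02
tcp_pos: [0.5352, 0.0179, 0.2316]
tool_rot: [-179.9, 0.0, 38.6]
force: [3.8, 3.9, -28.9]
gripper_width: 0.084
finger_force: 39.8
```

Emit:
arm_command(
  commands=[
    [0, 0, 0, 0, 0, 0, 1],
    [0, 0, 0, 0, 0, 0, 0.34],
    [0, 0, 0, 0, 0, 0, 0.34],
    [0, 0, 0, 0, 0, 0, 0.34],
    [0, 0, -0.435, 0, 0, 0, 0.34],
  ],
)

```text
time: 52.65
tcp_pos: [0.5343, 0.0176, 0.2739]
tool_rot: [-179.8, 0.2, 39.0]
force: [1.3, 0.6, 0.2]
gripper_width: 0.33
finger_force: 0.0
```

Emit:
arm_command(
  commands=[
    [0, 0, 0, 0, 0, 0, 0.34],
    [-0.003, -0.037, 0, 0, 0, -0.1, 0.34],
    [-0.003, -0.038, 0, 0, 0, -0.1, 0.34],
    [-0.003, -0.037, 0, 0, 0, -0.1, 0.34],
    [-0.002, -0.038, 0, 0, 0, -0.1, 0.34],
  ],
)

```text
time: 53.28
tcp_pos: [0.5224, 0.0257, 0.2747]
tool_rot: [-180.0, 0.0, 75.3]
force: [-0.2, -0.3, 0.2]
gripper_width: 0.332
finger_force: 0.0
```

Emit:
arm_command(
  commands=[
    [-0.003, -0.038, 0, 0, 0, -0.1, 0.34],
    [-0.003, -0.038, 0, 0, 0, -0.1, 0.34],
    [-0.003, -0.037, 0, 0, 0, -0.1, 0.34],
    [-0.003, -0.038, 0, 0, 0, -0.1, 0.34],
    [-0.003, -0.037, 0, 0, 0, -0.1, 0.34],
  ],
)

```text
time: 53.9
tcp_pos: [0.5041, 0.0233, 0.2747]
tool_rot: [-180.0, -0.0, 120.3]
force: [0.2, -0.3, -0.2]
gripper_width: 0.33
finger_force: 0.0
```

Emit:
arm_command(
  commands=[
    [-0.003, -0.037, 0, 0, 0, -0.1, 0.34],
    [0, 0, 0, 0, 0, 0, 0.34],
    [0, 0, 0.435, 0, 0, 0, 0.34],
    [0, 0, 0, 0, 0, 0, 1],
    [0, 0, 0, 0, 0, 0, 1],
  ],
)

```text
time: 54.52
tcp_pos: [0.501, 0.0215, 0.2315]
tool_rot: [-179.9, -0.1, 128.9]
force: [1.8, 3.1, -29.8]
gripper_width: 0.083
finger_force: 39.8
```

Emit:
arm_command(
  commands=[
    [0, 0, 0, 0, 0, 0, 1],
  ],
)

```text
time: 54.65
tcp_pos: [0.501, 0.0215, 0.2315]
tool_rot: [-179.9, -0.1, 128.9]
force: [2.3, 3.6, -31.2]
gripper_width: 0.082
finger_force: 39.5
```

Final arc to the stop, then release, lift and look.

Emit:
arm_command(
  commands=[
    [-0.003, 0.037, 0.002, 0, 0, 0.097, 1],
    [-0.003, 0.036, 0.002, 0, 0, 0.097, 1],
    [-0.002, 0.036, 0.002, 0, 0, 0.098, 1],
    [-0.003, 0.037, 0.002, 0, 0, 0.097, 1],
    [0, 0, 0, 0, 0, 0, 1],
  ],
)

```text
time: 55.28
tcp_pos: [0.5142, 0.0269, 0.2308]
tool_rot: [-179.9, -0.0, 93.8]
force: [0.3, 4.6, -25.4]
gripper_width: 0.081
finger_force: 45.1
```

Emit:
arm_command(
  commands=[
    [0, 0, 0, 0, 0, 0, 0.34],
    [0, 0, 0, 0, 0, 0, 0.34],
    [0, 0, 0, 0, 0, 0, 0.34],
    [0, 0, -0.6, 0, 0, 0, 0.34],
    [0, 0, -0.6, 0, 0, 0, 0.34],
  ],
)

```text
time: 55.9
tcp_pos: [0.5146, 0.0265, 0.3523]
tool_rot: [-179.9, -0.0, 94.0]
force: [0.8, 0.4, 0.7]
gripper_width: 0.33
finger_force: 0.0
```

Emit:
arm_command(
  commands=[
    [-0.5, 0, 0, 0, 0, 0, 0.34],
    [-0.5, 0, 0, 0, 0, 0, 0.34],
    [-0.5, 0, 0, 0, 0, 0, 0.34],
    [-0.5, 0, 0, 0, 0, 0, 0.34],
    [-0.5, 0, 0, 0, 0, 0, 0.34],
  ],
)

```text
time: 56.52
tcp_pos: [0.532, -0.2246, 0.3512]
tool_rot: [180.0, 0.0, 94.0]
force: [1.3, 0.4, 0.5]
gripper_width: 0.331
finger_force: 0.0
```

Emit:
arm_command(
  commands=[
    [-0.5, 0, 0, 0, 0, 0, 0.34],
    [-0.5, 0, 0, 0, 0, 0, 0.34],
    [0, 0, 0, 0, 0, 0, 0.34],
    [0, 0, 0, 0, 0, 0, 0.34],
  ],
)

```text
time: 57.02
tcp_pos: [0.5389, -0.3225, 0.3508]
tool_rot: [-180.0, -0.0, 94.0]
force: [-0.0, 0.3, 0.7]
gripper_width: 0.33
finger_force: 0.0
```

```bash
python3 - <<'E'
from h import *
im=env.camera('side')[:,:,::-1]; im2=env.camera('top')[:,:,::-1]
a=cv2.resize(im[190:370,250:420],None,fx=2,fy=2,interpolation=cv2.INTER_CUBIC)
b=cv2.resize(im2[205:325,232:402],None,fx=2.6,fy=2.6,interpolation=cv2.INTER_CUBIC)
h=max(a.shape[0],b.shape[0]); P=lambda m:cv2.copyMakeBorder(m,0,h-m.shape[0],0,0,cv2.BORDER_CONSTANT)
cv2.imwrite('pics/c5.png',cv2.convertScaleAbs(np.hstack([P(a),P(b)])[:, :800],alpha=1.5))
E
```

```text
(no output)
```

View pics/c5.png

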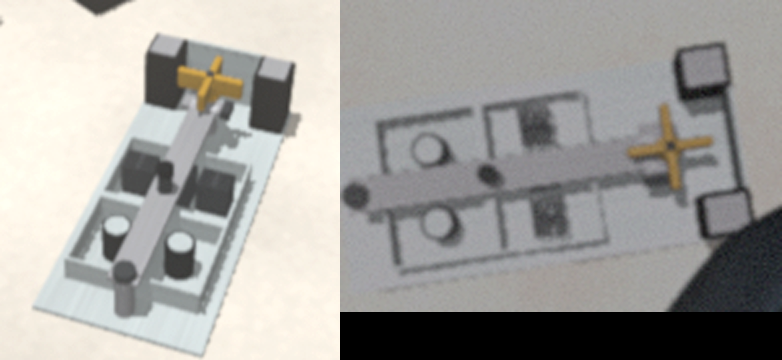

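The bar is home over the parts, and the nut's wings line up with the bar (wing (630,154)-(712,140)), so it is tight.

```bash
python3 -c "
from plant import env
print(env.sign_off())"
```

```text
the job is handed in; nothing more can be done
None
```

The job is finished and handed in at about 57 s; no verdict came back. The three heat sinks are in the nut bay and the two cans are in the pivot bay. The last picture shows the bar home and the nut tight, and I never touched the glass, screwdriver or fan.

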